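Settle the rabbit's feeding shelf for the night

TASK

Chew blocks are lying on the rabbit bowl's round mat and the comb has been left on top of the pellet jar's cap: first clear all of them away into the wooden crate. Only then slide the white bowl along the shelf, without lifting it, until it stands centred on the mat, and screw the jar's cap clockwise (seen from above) as far as it goes. Leave the scoop, the water bottle and the treat box alone.

Things in the scene. Friction and masses are not known exactly. Their poses are not given: they have to be found in the camera images.
- block0: Wooden chew block, 56 mm long (its x) by 32 by 32 mm, two dark grooves round it, 40 g; origin at the centre of its underside. Two to four of the four exist in a run.
- block1: Wooden chew block, 56 mm long (its x) by 32 by 32 mm, two dark grooves round it, 40 g; origin at the centre of its underside. Two to four of the four exist in a run.
- block2: Wooden chew block, 56 mm long (its x) by 32 by 32 mm, two dark grooves round it, 40 g; origin at the centre of its underside. Two to four of the four exist in a run.
- block3: Wooden chew block, 56 mm long (its x) by 32 by 32 mm, two dark grooves round it, 40 g; origin at the centre of its underside. Two to four of the four exist in a run.
- comb: Flat stainless steel comb, 140 mm long (its x), 34 mm wide (its y), 10 mm thick, 60 g; origin at the centre of its underside. At the start it lies flat across the top of the jar's cap.
- bowl: White ceramic bowl, straight sided, 120 mm across (110 mm at the foot), 55 mm high, 6 mm wall, inner floor 7 mm above the shelf, open inside (108 mm across); about 0.45 kg, slides freely on the shelf; origin at the centre of its underside. It can be pushed from outside, or dragged by closed fingers lowered into it.
- mat: Round flat grey mat with a dark rubber rim, 160 mm across, 1 mm thin, fixed, without an edge that catches; origin at its centre. The bowl's place.
- crate: Open plywood crate fixed to the shelf, outside 240 mm (its x) by 180 mm (its y) by 70 mm high, 6 mm walls and floor; origin at the centre of its underside.
- jar: Milky clear plastic pellet jar, fixed to the shelf by a round wooden foot 104 mm across and 14 mm high; 86 mm across up to 92 mm height, then a shoulder narrowing to a neck; the cap covers 106 to 136 mm height. Origin at the centre of the foot's underside.
- cap_top (a point): Centre of the top face of the jar's round ribbed green cap, 136 mm above the shelf; the cap is 60 mm across, 30 mm high and turns about the upright axis without rising; it cannot come off.
- cap (a joint): How far the cap has been turned clockwise seen from above, in rad: starts between 0 and 0.8, stops at 2.4, which is fully shut. Turns with light friction (0.08 N m) and stays where it is left.
- scoop: Grey plastic litter scoop, 240 mm long (its x), 100 mm wide, 45 mm high, lying loose beyond the mat; leave alone. Origin on the underside where pan and handle meet.
- water: White plastic water bottle, 64 mm across, 160 mm tall, standing loose; leave alone. Origin at the centre of its underside.
- treats: Plain cardboard treat box, 60 by 90 by 130 mm high, standing loose; leave alone. Origin at the centre of its underside.

How it is judged:
On the way, in this order (a step that is already met when the one before it is completed fails the run):
1. every chew block and the comb are in the crate, while the bowl has not yet been put on the mat nor the cap shut (x of block0 in the frame of crate between -0.115 and 0.115 m and y of block0 in the frame of crate between -0.085 and 0.085 m and z of block0 in the frame of crate between -0.01 and 0.065 m and x of block1 in the frame of crate between -0.115 and 0.115 m and y of block1 in the frame of crate between -0.085 and 0.085 m and z of block1 in the frame of crate between -0.01 and 0.065 m and x of block2 in the frame of crate between -0.115 and 0.115 m and y of block2 in the frame of crate between -0.085 and 0.085 m and z of block2 in the frame of crate between -0.01 and 0.065 m and x of block3 in the frame of crate between -0.115 and 0.115 m and y of block3 in the frame of crate between -0.085 and 0.085 m and z of block3 in the frame of crate between -0.01 and 0.065 m and x of comb in the frame of crate between -0.115 and 0.115 m and y of comb in the frame of crate between -0.085 and 0.085 m and z of comb in the frame of crate between -0.01 and 0.065 m and horizontal distance between bowl and mat above 0.06 m and value of joint cap below 1.5 rad), for 0.2 s.
2. the bowl is centred on the mat and the cap is screwed shut, in either order (horizontal distance between bowl and mat below 0.02 m and value of joint cap above 2.25 rad), for 0.2 s.
At the end, for the whole second after the job is handed in: All chew blocks present and the comb rest inside the crate (origin within its walls and below its rim), the bowl stands flat with its centre within 20 mm of the mat's centre, the cap is turned to at least 2.25 rad of its 2.4, and everything is released and at rest (all of step 2 and x of block0 in the frame of crate between -0.115 and 0.115 m and y of block0 in the frame of crate between -0.085 and 0.085 m and z of block0 in the frame of crate between -0.01 and 0.065 m and x of block1 in the frame of crate between -0.115 and 0.115 m and y of block1 in the frame of crate between -0.085 and 0.085 m and z of block1 in the frame of crate between -0.01 and 0.065 m and x of block2 in the frame of crate between -0.115 and 0.115 m and y of block2 in the frame of crate between -0.085 and 0.085 m and z of block2 in the frame of crate between -0.01 and 0.065 m and x of block3 in the frame of crate between -0.115 and 0.115 m and y of block3 in the frame of crate between -0.085 and 0.085 m and z of block3 in the frame of crate between -0.01 and 0.065 m and x of comb in the frame of crate between -0.115 and 0.115 m and y of comb in the frame of crate between -0.085 and 0.085 m and z of comb in the frame of crate between -0.01 and 0.065 m and height (world z) of bowl below 0.006 m and angle between bowl's own z axis and vertical below 0.1 rad and linear speed of each of block0, block1, block2, block3, comb, bowl below 0.03 m/s); the robot touches nothing.
It fails at once if the bowl is lifted more than 25 mm or tipped more than 0.4 rad (height (world z) of bowl above 0.025 m or angle between bowl's own z axis and vertical above 0.4 rad).
It fails at once if the scoop, water bottle or treat box is moved more than 30 mm or tipped over (distance of any of scoop, water, treats from where it was at the start of the episode above 0.03 m or angle between any of scoop, water, treats's own z axis and vertical above 0.4 rad).
Of block0, block1, block2, block3 only 2 to 4 are there at a start; the rules pass over those that are not, and their reading is None.
At some moment in a run one of bowl, block0, block1, block2, block3 may be knocked a few centimetres aside while the robot is not near it.
Once in a run the grip may slacken for a moment while it holds something.
It also fails if it takes over 210 s, if anything falls off the work surface, if the arm or the gripper's body presses on something with over 40 N, if the wrist force passes 120 N, or if a joint passes its speed limit or range.

ROBOT

A 6-joint arm with a two-finger parallel gripper is mounted at the origin on the work surface. World frame = base frame: x ahead of the robot, y to its left, z up, the work surface at z = 0. Lengths are in m, angles in rad, forces in N, time in s.
With the tool pointing down it reaches from about 0.375 to 0.9 m from the base axis. Payload 3.1 kg.
Tool frame: the origin (TCP) lies at the very end of the fingers, on their centre line; the grasp point (between the pads) lies 19 mm behind it (hold_point_z is the distance from the TCP to the grasp point, in m); z points along the fingers, x is the direction in which the jaws open and shut, and the axes are right-handed (so a half turn about z gives the same grasp; the last joint's range is limited). The gripper opens to 87 mm and grips with 3 to 60 N. Pads are 19 mm wide; open, the fingers measure 117 mm over their backs; the gripper's body (75 mm by 190 mm) begins 51 mm behind the grasp point.
Start: joints at [-1.484, 0.527, 1.433, -0, 1.181, -0.178], TCP at [0.164, -0.603, 0.202] pointing down, gripper open.
Joint ranges: [-3.08, 3.08], [-0.75, 2.2], [0.22, 2.44], [-1.43, 4.57], [0, 2.65], [-2.85, 2.85]. Speed limits (rad/s): [2.79, 2.79, 3.14, 3.14, 3.14, 3.14].

INTERFACE

Orientations are given as a unit quaternion [x, y, z, w].
In Python, from rig import * gives the robot as it stands.
- The arm moves only by the tool carry_out, never from a script. Its argument "deltas" is a list of rows, each a list of 7 numbers: the closure, from -1 (fully open) to 1 (shut), then the shift along the tool's x, y, z in units of 25 mm (1.0 is 25 mm), then the turn, a rotation vector about the tool's x, y, z in degrees. In form: [[jaw, x, y, z, rx, ry, rz], ...]. A call has 1 to 8 rows; each row is the pose to reach, as a shift and turn from the pose commanded when the call began, along the tool's axes at that moment; what a row does not reach only later rows make up. A row lasts 1/10 s, in which the tool goes at most 50 mm and 8.59 degrees, less where a joint would pass 70% of its speed; a pose out of reach is approached as far as the arm can. A call with a gripper value outside its range is refused whole. The fingers move at their own pace and stop on an object; "force" is the grip in N (left out, the last holds). Time passes only in rows, so rows that repeat a pose let the fingers close. It gives the time, the measured TCP pose, the force and the opening at its end, in the units of the state.
- get_obs(): the state, without advancing time (a new reading comes with each control period).
- camera(name): name is "scene" or "top" or "wrist"; returns (picture, depth): 420x560x3 uint8, red, green, blue; 420x560 float32, m along the optical axis (not along the pixel's ray), 0 where there is no reading.
- camera_info(name): a dict with "mtx" (3x3 intrinsics, pixels), "dist_coeffs" ([k1, k2, p1, p2, k3] as OpenCV has them; the pictures are not rectified), "origin" and "rotation" of the camera in the world. Camera axes: x right, y down, z forward; pixel columns grow to the right and rows downward; lengths in m; the calibration is good to about 2 mm. A picture is of the moment at which its call begins: read the wrist's pose just before it. camera_info takes no time and is no camera call; for the wrist camera it gives the pose at the moment of the call.
- hand_in(): hands the job in, once; it reports no verdict.
Trained networks look in the newest picture that a camera, given by its name, has taken for a name from the list of things; names that differ only in an ending like _2 or _b are one class to them, and where a whole thing is asked for, a point or a joint stands for the part that bears it (a point fixed in the world has none). Each returns a list of dicts, best first, with "score" (0 to 1); they miss things now and then, are a little off and sometimes report something else, mostly with a low value. They report only what shows in the picture. A call takes as long as a camera call.
- spot_in(camera, target): "pixel" ([row, column] in pixels, amid what is visible of it).
The state is a dict: "time": time; "q": joint angles; "joint_velocities": joint speeds; "joint_torque": joint torques, N m; "position": TCP position; "tool_rot": TCP orientation; "ft_force": force on the tool from outside, world axes, zero at the start; "moment": the same for the moment, N m; "grip_width": finger opening in m.
Only numpy, scipy, OpenCV 4.12 (cv2) and the standard library are available. Lean on these libraries where they do the work, as an engineer would, in place of code of your own. Each camera call takes 0.05 s, during which the arm holds its last target.

## Working session

There is one attempt and no reset: what is moved stays moved. The work goes in short steps, Python scripts to look and compute and a tool call to move; the robot and the scene stay as the last step left them, time stands still between calls to the robot, and variables do not carry over. Pictures are saved under pics/ and viewed, and the job is handed in when it is done.

Besides the shell and the picture viewer there is one more tool, called after "Call:" by a JSON object that holds its "method" and its "body". carry_out: Moves the arm, as the interface text tells. Its arguments: {"type":"object","properties":{"deltas":{"type":"array"},"force":{"type":"number"}},"required":["deltas"]}

```bash
mkdir -p pics; ls; python3 - <<'E'
from rig import *
import cv2
o=get_obs();print({k:o[k] for k in('time','position','tool_rot','grip_width','q')})
for n in("scene","top"):
    p,d=camera(n);cv2.imwrite(f"pics/{n}0.png",p[:,:,::-1]);i=camera_info(n);print(n,i)
E
```

```text
pics
{'time': 0.0, 'position': array([ 0.16353043, -0.60242598,  0.2008692 ]), 'tool_rot': array([ 7.94252595e-01, -6.07586739e-01, -7.24024731e-04, -8.03691066e-04]), 'grip_width': 0.0870403024095795, 'q': array([-1.48450812e+00,  5.28470795e-01,  1.43390115e+00,  1.40528506e-05,
        1.18138412e+00, -1.78475281e-01])}
scene {'mtx': array([[526.80315884,   0.        , 276.24387349],
       [  0.        , 526.80315884, 209.36627124],
       [  0.        ,   0.        ,   1.        ]]), 'dist_coeffs': array([0.0668055, 0.       , 0.       , 0.       , 0.       ]), 'origin': array([1.59122311, 0.22728901, 1.10758683]), 'rotation': array([ 0.56765961,  0.72978799, -0.29432222, -0.24196382])}
top {'mtx': array([[441.66036544,   0.        , 275.00878067],
       [  0.        , 441.66036544, 205.30975889],
       [  0.        ,   0.        ,   1.        ]]), 'dist_coeffs': array([-0.06288194,  0.        ,  0.        ,  0.        ,  0.        ]), 'origin': array([0.43089136, 0.00573477, 1.32187612]), 'rotation': array([-0.70230745,  0.70822738, -0.05075116,  0.05101524])}
```

View pics/scene0.png

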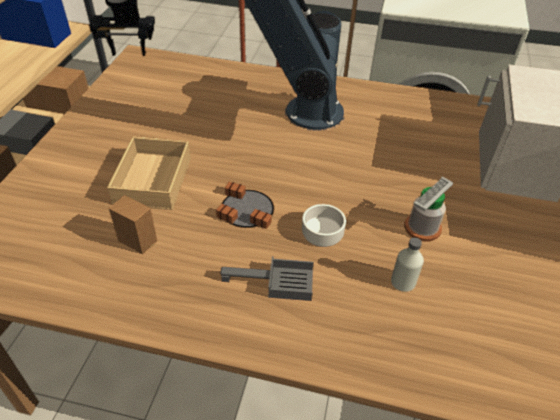

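View pics/top0.png

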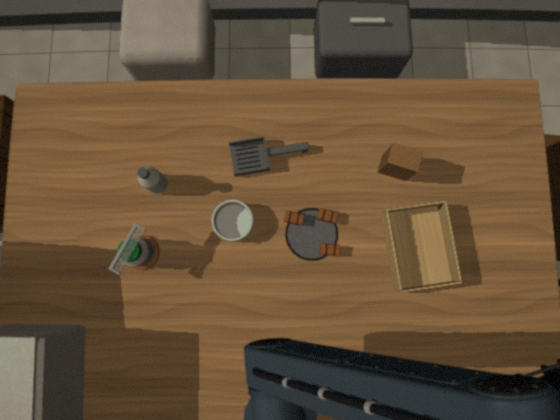

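The top view shows three blocks, at about (217,295), (215,327) and (249,330), around the mat at (234,312). The comb is on the jar at (250,128), the bowl at (221,233) and the crate at (247,424). Next I'll measure them in world coordinates.

```bash
cat > h.py <<'E'
from rig import *
import cv2, numpy as np
from scipy.spatial.transform import Rotation as R
def cloud(n,d,info=None):
    i=info or camera_info(n)
    h,w=d.shape
    u,v=np.meshgrid(np.arange(w),np.arange(h))
    p=np.stack([u,v],-1).reshape(-1,1,2).astype(np.float64)
    x=cv2.undistortPoints(p,i['mtx'],i['dist_coeffs']).reshape(h,w,2)
    P=np.dstack([x[...,0]*d,x[...,1]*d,d])
    return P@R.from_quat(i['rotation']).as_matrix().T+i['origin']
def snap(n,tag=None):
    i=camera_info(n); p,d=camera(n)
    if tag: cv2.imwrite(f"pics/{tag}.png",p[:,:,::-1])
    return p,d,cloud(n,d,i)
def comps(mask,C,minn=15):
    n,l,s,c=cv2.connectedComponentsWithStats(mask.astype(np.uint8),connectivity=8)
    out=[]
    for k in range(1,n):
        if s[k,4]<minn: continue
        P=C[l==k]; r=cv2.minAreaRect((P[:,:2]*1000).astype(np.float32))
        b=cv2.boxPoints(r); e=[b[1]-b[0],b[2]-b[1]]; e.sort(key=np.linalg.norm)
        a=np.degrees(np.arctan2(e[1][1],e[1][0]))
        out.append((np.round(np.array(r[0])/1000,4),np.round([np.linalg.norm(e[1]),np.linalg.norm(e[0])]).astype(int),round(float((a+90)%180-90),1),round(float(np.median(P[:,2])),4),s[k,4],c[k][::-1].round()))
    return out
def st():
    o=get_obs(); Rm=R.from_quat(o['tool_rot']).as_matrix()
    print('t',round(float(o['time']),2),'pos',o['position'].round(4),'w',round(float(o['grip_width']),4),'F',np.round(o['ft_force'],1),'toolx yaw',round(float(np.degrees(np.arctan2(Rm[1,0],Rm[0,0]))),2),'q6',round(float(o['q'][5]),2),'tilt',round(float(np.degrees(np.arccos(-Rm[2,2]))),2))
    return o,Rm
def go(x,y,z,jawyaw=None):
    """delta (units) from the current pose to the TCP target, jaw axis yaw deg (mod 180)"""
    o,Rm=st()
    t=Rm.T@(np.array([x,y,z])-o['position'])/0.025
    if jawyaw is None: rv=None
    else:
        y0=np.degrees(np.arctan2(Rm[1,0],Rm[0,0])); dy=(jawyaw-y0+90)%180-90
        rv=[]
        for d in (dy,dy-180*np.sign(dy)):
            a=np.radians(y0+d); T=np.column_stack([[np.cos(a),np.sin(a),0],[np.sin(a),-np.cos(a),0],[0,0,-1]])
            rv.append(np.degrees(R.from_matrix(Rm.T@T).as_rotvec()).round(1))
    print('target',[x,y,z,jawyaw],'-> delta',t.round(2),'rot options',rv)
E
python3 - <<'E'
from h import *
p,d,C=snap('top')
for t in('block0','comb','bowl','mat','crate','jar','cap_top','scoop','water','treats'):
    for s in spot_in('top',t):
        r,c=[int(round(v)) for v in s['pixel']]; print(t,round(s['score'],2),(r,c),C[r,c].round(3))
z=C[...,2]
hs=cv2.cvtColor(p,cv2.COLOR_RGB2HSV)
on=(d>0)
print('blocks')
m=on&(z>.024)&(z<.045); m[:190]=0;m[270:]=0;m[:,:270]=0;m[:,345:]=0
for c in comps(m,C):print(c)
print('high')
m=on&(z>.135)&(z<.2);m[:,180:]=0;m[300:]=0
for c in comps(m,C):print(c)
print('bowl')
m=on&(z>.035)&(z<.07);m[:190]=0;m[260:]=0;m[:,:200]=0;m[:,265:]=0
for c in comps(m,C):print(c)
print('crate')
m=on&(z>.05)&(z<.09);m[:185]=0;m[300:]=0;m[:,:370]=0
for c in comps(m,C):print(c)
print('tall')
m=on&(z>.1)&(z<.18);m[:,:130]=0;m[190:]=0
for c in comps(m,C):print(c)
E
```

```text
block0 0.6 (251, 332) [ 0.482 -0.16   0.031]
block0 0.53 (220, 294) [ 0.574 -0.05   0.028]
block0 0.48 (219, 329) [ 0.576 -0.153  0.028]
comb 0.74 (254, 119) [0.474 0.424 0.143]
bowl 0.62 (218, 232) [0.584 0.135 0.008]
mat 0.98 (234, 310) [ 0.535 -0.099 -0.001]
crate 0.67 (247, 421) [ 0.492 -0.431  0.004]
jar 0.62 (252, 147) [0.481 0.365 0.086]
cap_top 0.55 (251, 135) [0.482 0.383 0.137]
scoop 0.77 (151, 257) [0.79  0.059 0.007]
water 0.95 (176, 152) [0.691 0.348 0.121]
treats 0.64 (159, 398) [ 0.731 -0.338  0.132]
treats 0.52 (254, 134) [0.474 0.386 0.135]
blocks
(array([ 0.587 , -0.1469]), array([56, 32]), 76.2, 0.0313, np.int32(205), array([215., 327.]))
(array([ 0.5821, -0.0499]), array([55, 33]), 77.7, 0.0311, np.int32(206), array([217., 294.]))
(array([ 0.4867, -0.1532]), array([57, 32]), 83.3, 0.031, np.int32(212), array([250., 330.]))
high
(array([0.6936, 0.3657]), array([29, 28]), 63.7, 0.1578, np.int32(110), array([173., 142.]))
(array([0.488 , 0.4037]), array([139,  52]), -27.4, 0.1419, np.int32(546), array([249., 126.]))
bowl
(array([0.5735, 0.1292]), array([119, 117]), -89.8, 0.0529, np.int32(319), array([219., 232.]))
crate
(array([ 0.4934, -0.4175]), array([240, 185]), 7.5, 0.0674, np.int32(968), array([246., 425.]))
tall
(array([ 0.7368, -0.3577]), array([90, 62]), 73.0, 0.1291, np.int32(780), array([158., 404.]))
(array([0.6913, 0.3619]), array([60, 53]), -27.5, 0.1173, np.int32(360), array([176., 147.]))
```

```bash
python3 - <<'E'
from h import *
go(.587,-.147,.12,-13.8)
E
```

```text
t 0.65 pos [ 0.1636 -0.6032  0.2019] w 0.087 F [-0.3  0.3 -0.4] toolx yaw -74.83 q6 -0.18 tilt 0.0
target [0.587, -0.147, 0.12, -13.8] -> delta [-13.18 -21.12   3.28] rot options [array([  0.,  -0., -61.]), array([ -0.,  -0., 119.])]
```

Call:
{"method": "carry_out", "body": {"deltas": [[-0.4,-13.18,-21.12,0.5,0,0,-61],[-0.4,-13.18,-21.12,0.5,0,0,-61],[-0.4,-13.18,-21.12,0.5,0,0,-61],[-0.4,-13.18,-21.12,0.5,0,0,-61],[-0.4,-13.18,-21.12,0.5,0,0,-61],[-0.4,-13.18,-21.12,0.5,0,0,-61],[-0.4,-13.18,-21.12,0.5,0,0,-61],[-0.4,-13.18,-21.12,0.5,0,0,-61]], "force": 25}}

```text
time: 1.45
position: [0.4369, -0.3086, 0.1941]
tool_rot: [0.993, -0.119, 0.0, 0.0]
ft_force: [-0.0, -0.0, 0.1]
grip_width: 0.061
```

```bash
python3 - <<'E'
from h import *
go(.587,-.147,.10,-13.8)
E
```

```text
t 1.45 pos [ 0.4369 -0.3086  0.1941] w 0.061 F [-0.  -0.   0.1] toolx yaw -13.68 q6 -0.59 tilt 0.05
target [0.587, -0.147, 0.1, -13.8] -> delta [ 4.3  -7.7   3.76] rot options [array([ 0. , -0. ,  0.1]), array([ 1.000e-01,  0.000e+00, -1.799e+02])]
```

Call:
{"method": "carry_out", "body": {"deltas": [[-0.4,4.3,-7.7,3.76,0,0,0],[-0.4,4.3,-7.7,3.76,0,0,0],[-0.4,4.3,-7.7,3.76,0,0,0],[-0.4,4.3,-7.7,3.76,0,0,0],[-0.4,4.3,-7.7,3.76,0,0,0],[-0.4,4.3,-7.7,3.76,0,0,0],[-0.4,4.3,-7.7,3.76,0,0,0],[-0.4,4.3,-7.7,3.76,0,0,0]]}}

```text
time: 2.25
position: [0.5858, -0.1496, 0.1003]
tool_rot: [0.993, -0.121, 0.0, 0.0]
ft_force: [-0.2, 1.3, 0.3]
grip_width: 0.0606
```

```bash
python3 - <<'E'
from h import *
p,d,C=snap('wrist','w1')
z=C[...,2]
for c in comps((d>0)&(z>.024)&(z<.05),C,200):print(c)
go(.587,-.147,.006,-13.8)
E
```

```text
(array([ 0.794 , -0.0625]), array([65, 26]), -80.8, 0.0369, np.int32(3343), array([ 40., 528.]))
(array([ 0.5815, -0.0457]), array([55, 32]), 76.0, 0.0328, np.int32(3393), array([ 84., 239.]))
(array([ 0.5864, -0.1458]), array([56, 32]), 75.1, 0.0328, np.int32(2659), array([209., 278.]))
(array([ 0.4862, -0.151 ]), array([55, 34]), 83.7, 0.0328, np.int32(2187), array([239., 165.]))
t 2.3 pos [ 0.5857 -0.15    0.1005] w 0.0608 F [-1.1  0.4  0.7] toolx yaw -13.91 q6 -0.19 tilt 0.06
target [0.587, -0.147, 0.006, -13.8] -> delta [ 0.02 -0.13  3.78] rot options [array([ 0. , -0. , -0.1]), array([-1.000e-01, -0.000e+00,  1.799e+02])]
```

View pics/w1.png

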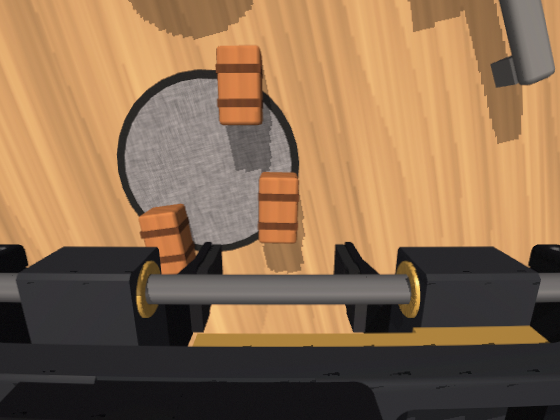

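The wrist view shows the three blocks at about (85,239), (208,278) and (238,165), which agrees with the top view. I'll grasp the block at (208,278).

Call:
{"method": "carry_out", "body": {"deltas": [[-0.4,0,-0.15,3.78,0,0,0],[-0.4,0,-0.15,3.78,0,0,0],[-0.4,0,-0.15,3.78,0,0,0],[0.5,0,-0.15,3.78,0,0,0],[0.5,0,-0.15,3.78,0,0,0],[0.5,0,-0.15,3.78,0,0,0],[0.5,0,-0.15,-1,0,0,0],[0.5,0,-0.15,-1,0,0,0]], "force": 30}}

```text
time: 3.1
position: [0.5862, -0.145, 0.1064]
tool_rot: [0.993, -0.12, -0.001, -0.0]
ft_force: [1.0, -0.9, 1.3]
grip_width: 0.0289
```

```bash
cat >> h.py <<'E'
CO=np.array([.4934,-.4175]); CY=7.5
def crate(cx,cy):
    a=np.radians(CY); return CO+np.array([[np.cos(a),-np.sin(a)],[np.sin(a),np.cos(a)]])@[cx,cy]
E
python3 - <<'E'
from h import *
go(*crate(-.065,-.04),.13,7.5)
E
```

```text
t 3.1 pos [ 0.5862 -0.145   0.1064] w 0.0289 F [ 1.  -0.9  1.3] toolx yaw -13.84 q6 -0.19 tilt 0.12
target [np.float64(0.4341771316995044), np.float64(-0.46564199694925573), 0.13, 7.5] -> delta [-2.84 13.91 -0.94] rot options [array([ -0. ,   0.1, -21.3]), array([2.000e-01, 1.000e-01, 1.587e+02])]
```

Call:
{"method": "carry_out", "body": {"deltas": [[0.9,-2.84,13.91,-1.5,0,0,-21.3],[0.9,-2.84,13.91,-1.5,0,0,-21.3],[0.9,-2.84,13.91,-1.5,0,0,-21.3],[0.9,-2.84,13.91,-1.5,0,0,-21.3],[0.9,-2.84,13.91,-1.5,0,0,-21.3],[0.9,-2.84,13.91,-1.5,0,0,-21.3],[0.9,-2.84,13.91,-1.5,0,0,-21.3],[0.9,-2.84,13.91,-1.5,0,0,-21.3]]}}

```text
time: 3.9
position: [0.4332, -0.4727, 0.1465]
tool_rot: [0.998, 0.063, 0.002, 0.004]
ft_force: [0.7, 0.6, -0.1]
grip_width: 0.0045
```

```bash
python3 - <<'E'
from h import *
p,d,C=snap('wrist','w2')
go(*crate(-.065,-.04),.02,7.5)
E
```

```text
t 3.95 pos [ 0.4332 -0.4723  0.1461] w 0.0044 F [ 0.8 -1.3  0.4] toolx yaw 7.19 q6 -1.13 tilt 0.48
target [np.float64(0.4341771316995044), np.float64(-0.46564199694925573), 0.02, 7.5] -> delta [ 0.06 -0.3   5.04] rot options [array([ 0.5, -0.1, -0.3]), array([ -0.2,  -0.7, 179.7])]
```

View pics/w2.png

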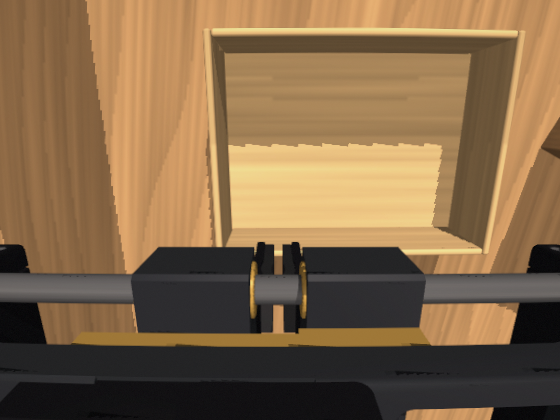

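The gripper is empty: I lifted before the slow fingers had closed. I'll go back, check where the block is now, and give the fingers longer to close.

```bash
python3 - <<'E'
from h import *
p,d,C=snap('top','t1')
z=C[...,2]
m=(d>0)&(z>.024)&(z<.045); m[:190]=0;m[270:]=0;m[:,:270]=0;m[:,345:]=0
for c in comps(m,C):print(c)
go(.587,-.147,.07,-14)
E
```

```text
(array([ 0.5871, -0.1466]), array([56, 33]), 76.1, 0.0311, np.int32(206), array([215., 327.]))
(array([ 0.5822, -0.0497]), array([55, 33]), 76.2, 0.0307, np.int32(207), array([217., 294.]))
(array([ 0.4866, -0.153 ]), array([57, 32]), 86.6, 0.0312, np.int32(213), array([250., 330.]))
t 4.0 pos [ 0.4341 -0.469   0.1453] w 0.0041 F [0.8 1.  0.2] toolx yaw 7.25 q6 -1.12 tilt 0.28
target [0.587, -0.147, 0.07, -14] -> delta [  7.68 -12.02   2.97] rot options [array([ 0.2, -0.2, 21.2]), array([   0.2,    0.3, -158.8])]
```

View pics/t1.png

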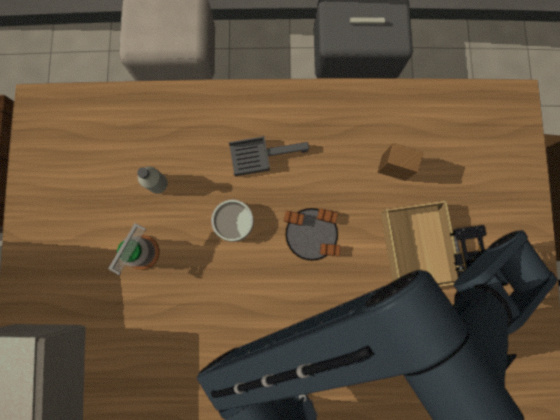

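The block at (215,327) has not moved.

Call:
{"method": "carry_out", "body": {"deltas": [[-0.4,7.68,-12.02,0,0,0,21.2],[-0.4,7.68,-12.02,0,0,0,21.2],[-0.4,7.68,-12.02,0,0,0,21.2],[-0.4,7.68,-12.02,0,0,0,21.2],[-0.4,7.68,-12.02,0,0,0,21.2],[-0.4,7.68,-12.02,0,0,0,21.2],[-0.4,7.68,-12.02,2.97,0,0,21.2],[-0.4,7.68,-12.02,2.97,0,0,21.2]]}}

```text
time: 4.8
position: [0.5875, -0.1384, 0.0698]
tool_rot: [0.993, -0.117, 0.002, 0.0]
ft_force: [0.1, -0.6, -0.1]
grip_width: 0.058
```

```bash
python3 - <<'E'
from h import *
go(.587,-.1465,.006,-14)
E
```

```text
t 4.8 pos [ 0.5875 -0.1384  0.0698] w 0.058 F [ 0.1 -0.6 -0.1] toolx yaw -13.49 q6 -0.18 tilt 0.19
target [0.587, -0.1465, 0.006, -14] -> delta [0.05 0.32 2.55] rot options [array([-0. , -0.2,  0.5]), array([   0.3,   -0. , -179.5])]
```

Call:
{"method": "carry_out", "body": {"deltas": [[-0.4,0,0,2.55,0,0,0],[-0.4,0,0,2.55,0,0,0],[0.9,0,0,2.55,0,0,0],[0.9,0,0,2.55,0,0,0],[0.9,0,0,2.55,0,0,0],[0.9,0,0,2.55,0,0,0],[0.9,0,0,2.55,0,0,0],[0.9,0,0,2.55,0,0,0]]}}

```text
time: 5.6
position: [0.5872, -0.144, 0.0067]
tool_rot: [0.993, -0.12, 0.002, 0.001]
ft_force: [-1.2, -0.6, 6.9]
grip_width: 0.0316
```

Call:
{"method": "carry_out", "body": {"deltas": [[0.9,0,0,0,0,0,0],[0.9,0,0,-3,0,0,0],[0.9,0,0,-3,0,0,0],[0.9,0,0,-3,0,0,0],[0.9,0,0,-3,0,0,0]]}}

```text
time: 6.1
position: [0.5862, -0.1432, 0.0805]
tool_rot: [0.993, -0.12, 0.001, 0.0]
ft_force: [-0.7, -0.1, -1.7]
grip_width: 0.0315
```

```bash
python3 - <<'E'
from h import *
snap('wrist','w3')
go(*crate(-.065,-.04),.13,7.5)
E
```

```text
t 6.15 pos [ 0.5854 -0.1428  0.0795] w 0.0314 F [ 0.5  0.6 -1.8] toolx yaw -13.74 q6 -0.18 tilt 0.07
target [np.float64(0.4341771316995044), np.float64(-0.46564199694925573), 0.13, 7.5] -> delta [-2.81 13.98 -2.02] rot options [array([ -0. ,   0.1, -21.2]), array([1.000e-01, 0.000e+00, 1.588e+02])]
```

View pics/w3.png

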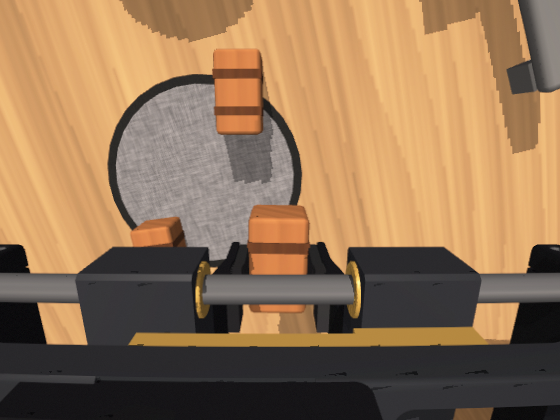

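The block is held, showing at about (258,278) between the pads. I'll carry it to the crate.

Call:
{"method": "carry_out", "body": {"deltas": [[0.9,0,0,-2,0,0,0],[0.9,-2.81,13.98,-2,0,0,-21.2],[0.9,-2.81,13.98,-2,0,0,-21.2],[0.9,-2.81,13.98,-2,0,0,-21.2],[0.9,-2.81,13.98,-2,0,0,-21.2],[0.9,-2.81,13.98,-2,0,0,-21.2],[0.9,-2.81,13.98,-2,0,0,-21.2],[0.9,-2.81,13.98,-2,0,0,-21.2]]}}

```text
time: 6.95
position: [0.4385, -0.4547, 0.1278]
tool_rot: [0.998, 0.065, -0.001, -0.002]
ft_force: [0.9, -0.8, -0.6]
grip_width: 0.0314
```

Call:
{"method": "carry_out", "body": {"deltas": [[0.9,0,0,0,0,0,0],[0.9,0,0,0,0,0,0]]}}

```text
time: 7.15
position: [0.4388, -0.4542, 0.1279]
tool_rot: [0.998, 0.064, -0.001, -0.002]
ft_force: [-1.1, -0.2, 0.5]
grip_width: 0.0311
```

```bash
python3 - <<'E'
from h import *
go(*crate(-.065,-.04),.02,7.5)
E
```

```text
t 7.15 pos [ 0.4388 -0.4542  0.1279] w 0.0311 F [-1.1 -0.2  0.5] toolx yaw 7.28 q6 -1.11 tilt 0.23
target [np.float64(0.4341771316995044), np.float64(-0.46564199694925573), 0.02, 7.5] -> delta [-0.23  0.44  4.31] rot options [array([-0.2,  0.1, -0.2]), array([1.000e-01, 3.000e-01, 1.798e+02])]
```

Call:
{"method": "carry_out", "body": {"deltas": [[0.9,-0.23,0.44,4.3,0,0,0],[0.9,-0.23,0.44,4.3,0,0,0],[0.9,-0.23,0.44,4.3,0,0,0],[0.9,-0.23,0.44,4.3,0,0,0],[-0.05,-0.23,0.44,4.3,0,0,0],[-0.05,-0.23,0.44,4.3,0,0,0],[-0.05,-0.23,0.44,4.3,0,0,0],[-0.05,-0.23,0.44,4.3,0,0,0]]}}

```text
time: 7.95
position: [0.4369, -0.4665, 0.0242]
tool_rot: [0.998, 0.065, 0.001, 0.001]
ft_force: [-0.5, 0.1, -0.1]
grip_width: 0.0449
```

Call:
{"method": "carry_out", "body": {"deltas": [[-0.05,0,0,-4.4,0,0,0],[-0.05,0,0,-4.4,0,0,0],[-0.4,0,0,-4.4,0,0,0],[-0.4,0,0,-4.4,0,0,0]]}}

```text
time: 8.35
position: [0.4373, -0.4675, 0.1358]
tool_rot: [0.998, 0.065, 0.002, 0.003]
ft_force: [0.1, 0.2, -0.7]
grip_width: 0.0549
```

```bash
python3 - <<'E'
from h import *
p,d,C=snap('top','t2')
z=C[...,2]
m=(d>0)&(z>.024)&(z<.045); m[:190]=0;m[270:]=0;m[:,:270]=0;m[:,345:]=0
for c in comps(m,C):print(c)
m=(d>0)&(z>.03)&(z<.05); m[:190]=0;m[320:]=0;m[:,:360]=0
for c in comps(m,C):print(c)
go(.4866,-.153,.07,-5)
E
```

```text
(array([ 0.5821, -0.0499]), array([55, 33]), 77.2, 0.0307, np.int32(206), array([217., 294.]))
(array([ 0.4868, -0.1525]), array([56, 32]), 88.9, 0.0311, np.int32(212), array([249., 330.]))
(array([ 0.577 , -0.4904]), array([83, 12]), 14.7, 0.04, np.int32(81), array([217., 443.]))
(array([ 0.5043, -0.3251]), array([189,   4]), 7.5, 0.0407, np.int32(109), array([243., 389.]))
(array([ 0.5085, -0.5009]), array([32,  4]), 9.4, 0.0369, np.int32(22), array([240., 448.]))
(array([ 0.4369, -0.509 ]), array([64,  4]), 4.7, 0.0388, np.int32(53), array([265., 452.]))
(array([ 0.4405, -0.4711]), array([60, 33]), -83.8, 0.0377, np.int32(225), array([264., 439.]))
t 8.4 pos [ 0.4363 -0.466   0.1335] w 0.0572 F [0.5 0.3 0. ] toolx yaw 7.47 q6 -1.12 tilt 0.12
target [0.4866, -0.153, 0.07, -5] -> delta [  3.62 -12.16   2.52] rot options [array([ 0.1, -0.1, 12.5]), array([ 1.000e-01,  2.000e-01, -1.675e+02])]
```

View pics/t2.png

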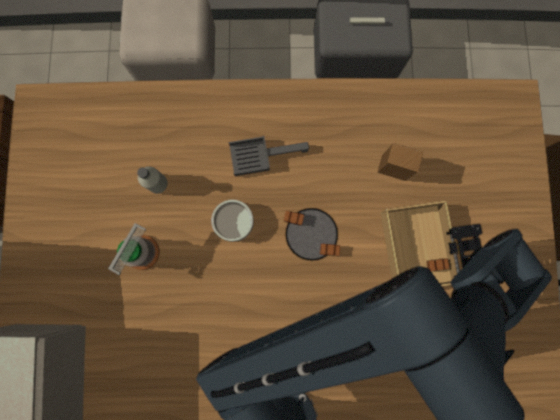

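Block 1 lies in the crate at (265,438). Next is the block at (249,330).

Call:
{"method": "carry_out", "body": {"deltas": [[-0.4,3.62,-12.16,0,0,0,12.5],[-0.4,3.62,-12.16,0,0,0,12.5],[-0.4,3.62,-12.16,0,0,0,12.5],[-0.4,3.62,-12.16,0,0,0,12.5],[-0.4,3.62,-12.16,0,0,0,12.5],[-0.4,3.62,-12.16,0,0,0,12.5],[-0.4,3.62,-12.16,2.5,0,0,12.5],[-0.4,3.62,-12.16,2.5,0,0,12.5]]}}

```text
time: 9.2
position: [0.4826, -0.1479, 0.0658]
tool_rot: [0.999, -0.042, -0.004, -0.002]
ft_force: [0.5, 0.1, 0.5]
grip_width: 0.0607
```

Call:
{"method": "carry_out", "body": {"deltas": [[-0.4,0,0,0,0,0,0]]}}

```text
time: 9.3
position: [0.4829, -0.1495, 0.0662]
tool_rot: [0.999, -0.043, -0.004, -0.002]
ft_force: [0.1, 0.4, 1.0]
grip_width: 0.0613
```

```bash
python3 - <<'E'
from h import *
p,d,C=snap('wrist','w4');z=C[...,2]
for c in comps((d>0)&(z>.024)&(z<.05),C,200):print(c)
go(.4867,-.1525,.006,-4)
E
```

```text
(array([ 0.5813, -0.0461]), array([56, 34]), 76.6, 0.0326, np.int32(5042), array([ 60., 418.]))
(array([ 0.4859, -0.1512]), array([56, 33]), 84.1, 0.0328, np.int32(3388), array([229., 283.]))
t 9.35 pos [ 0.4844 -0.1511  0.0676] w 0.0607 F [ 0.8 -0.4  0.6] toolx yaw -4.98 q6 -0.44 tilt 0.35
target [0.4867, -0.1525, 0.006, -4] -> delta [0.11 0.05 2.47] rot options [array([-0.1,  0.3, -1. ]), array([  0.5,   0.2, 179. ])]
```

Call:
{"method": "carry_out", "body": {"deltas": [[-0.4,0.05,0.05,2.5,0,0,-1],[-0.4,0.05,0.05,2.5,0,0,-1],[0.9,0.05,0.05,2.5,0,0,-1],[0.9,0.05,0.05,2.5,0,0,-1],[0.9,0.05,0.05,2.5,0,0,-1],[0.9,0.05,0.05,2.5,0,0,-1],[0.9,0.05,0.05,2.5,0,0,-1],[0.9,0.05,0.05,2.5,0,0,-1]]}}

```text
time: 10.15
position: [0.4882, -0.1544, 0.0086]
tool_rot: [0.999, -0.035, 0.001, 0.001]
ft_force: [-0.5, 0.0, 8.2]
grip_width: 0.0311
```

Call:
{"method": "carry_out", "body": {"deltas": [[0.9,0,0,0,0,0,0],[0.9,0,0,-5,0,0,0],[0.9,0,0,-5,0,0,0],[0.9,0,0,-5,0,0,0],[0.9,0,0,-5,0,0,0],[0.9,0,0,-5,0,0,0]]}}

```text
time: 10.75
position: [0.4875, -0.1538, 0.1328]
tool_rot: [0.999, -0.035, 0.001, 0.0]
ft_force: [-0.4, 0.2, -1.6]
grip_width: 0.0308
```

```bash
python3 - <<'E'
from h import *
go(*crate(-.065,.04),.13,7.5)
E
```

```text
t 10.75 pos [ 0.4875 -0.1538  0.1328] w 0.0308 F [-0.4  0.2 -1.6] toolx yaw -4.02 q6 -0.45 tilt 0.07
target [np.float64(0.42373503632190024), np.float64(-0.3863264080393509), 0.13, 7.5] -> delta [-1.89  9.46  0.12] rot options [array([  0. ,  -0.1, -11.5]), array([-1.000e-01, -1.000e-01,  1.685e+02])]
```

Call:
{"method": "carry_out", "body": {"deltas": [[0.9,-1.89,9.46,0,0,0,-11.5],[0.9,-1.89,9.46,0,0,0,-11.5],[0.9,-1.89,9.46,0,0,0,-11.5],[0.9,-1.89,9.46,0,0,0,-11.5],[0.9,-1.89,9.46,0,0,0,-11.5],[0.9,-1.89,9.46,0,0,0,-11.5],[0.9,-1.89,9.46,0,0,0,-11.5],[0.9,-1.89,9.46,0,0,0,-11.5]]}}

```text
time: 11.55
position: [0.423, -0.3844, 0.1307]
tool_rot: [0.998, 0.065, -0.001, -0.002]
ft_force: [0.4, -0.1, -0.8]
grip_width: 0.0307
```

```bash
python3 - <<'E'
from h import *
go(*crate(-.065,.04),.02,7.5)
E
```

```text
t 11.55 pos [ 0.423  -0.3844  0.1307] w 0.0307 F [ 0.4 -0.1 -0.8] toolx yaw 7.49 q6 -1.06 tilt 0.26
target [np.float64(0.42373503632190024), np.float64(-0.3863264080393509), 0.02, 7.5] -> delta [0.03 0.1  4.43] rot options [array([-0.2,  0.1, -0. ]), array([  0.2,   0.4, 180. ])]
```

Call:
{"method": "carry_out", "body": {"deltas": [[0.9,0,0.1,4.4,0,0,0],[0.9,0,0.1,4.4,0,0,0],[0.9,0,0.1,4.4,0,0,0],[0.9,0,0.1,4.4,0,0,0],[-0.05,0,0.1,4.4,0,0,0],[-0.05,0,0.1,4.4,0,0,0],[-0.05,0,0.1,4.4,0,0,0],[-0.05,0,0.1,4.4,0,0,0]]}}

```text
time: 12.35
position: [0.4247, -0.3898, 0.024]
tool_rot: [0.998, 0.065, 0.001, 0.001]
ft_force: [0.4, -0.1, 0.0]
grip_width: 0.0448
```

Call:
{"method": "carry_out", "body": {"deltas": [[-0.05,0,0,-4.4,0,0,0],[-0.05,0,0,-4.4,0,0,0],[-0.4,0,0,-4.4,0,0,0],[-0.4,0,0,-4.4,0,0,0]]}}

```text
time: 12.75
position: [0.4252, -0.3906, 0.1354]
tool_rot: [0.998, 0.065, 0.002, 0.003]
ft_force: [0.2, 0.1, 0.9]
grip_width: 0.0546
```

```bash
python3 - <<'E'
from h import *
p,d,C=snap('top','t3')
z=C[...,2]
m=(d>0)&(z>.024)&(z<.045); m[:190]=0;m[270:]=0;m[:,:270]=0;m[:,345:]=0
for c in comps(m,C):print(c)
go(.5821,-.049,.07,-13.5)
E
```

```text
(array([ 0.5822, -0.05  ]), array([55, 33]), 77.9, 0.031, np.int32(199), array([217., 294.]))
t 12.8 pos [ 0.4242 -0.3893  0.1334] w 0.0571 F [-1.  -0.1  0.5] toolx yaw 7.47 q6 -1.07 tilt 0.13
target [0.5821, -0.049, 0.07, -13.5] -> delta [  8.03 -12.68   2.52] rot options [array([ 0.1, -0.1, 21. ]), array([ 1.00e-01,  1.00e-01, -1.59e+02])]
```

View pics/t3.png

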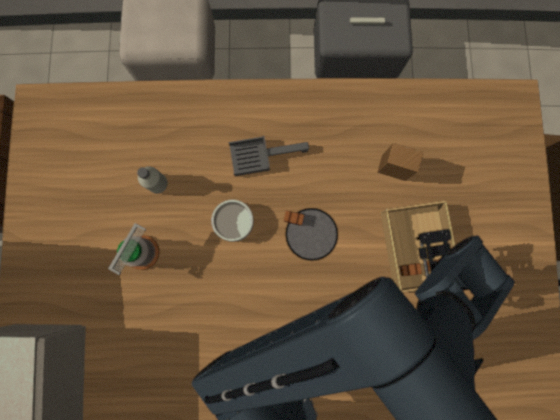

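Block 2 is in the crate at (269,409). The last block is at (217,294).

Call:
{"method": "carry_out", "body": {"deltas": [[-0.4,8.03,-12.68,0,0,0,21],[-0.4,8.03,-12.68,0,0,0,21],[-0.4,8.03,-12.68,0,0,0,21],[-0.4,8.03,-12.68,0,0,0,21],[-0.4,8.03,-12.68,0,0,0,21],[-0.4,8.03,-12.68,0,0,0,21],[-0.4,8.03,-12.68,0,0,0,21],[-0.4,8.03,-12.68,0,0,0,21]]}}

```text
time: 13.6
position: [0.5811, -0.0448, 0.13]
tool_rot: [0.993, -0.117, -0.002, -0.001]
ft_force: [0.3, -0.9, -0.1]
grip_width: 0.0611
```

Call:
{"method": "carry_out", "body": {"deltas": [[-0.4,0,0,2.5,0,0,0],[-0.4,0,0,2.5,0,0,0],[-0.4,0,0,2.5,0,0,0]]}}

```text
time: 13.9
position: [0.578, -0.0478, 0.066]
tool_rot: [0.993, -0.118, -0.005, -0.001]
ft_force: [0.2, 1.4, 0.9]
grip_width: 0.0607
```

```bash
python3 - <<'E'
from h import *
p,d,C=snap('wrist','w5');z=C[...,2]
for c in comps((d>0)&(z>.024)&(z<.05),C,200):print(c)
go(.5818,-.0482,.006,-13.2)
E
```

```text
(array([0.5757, 0.0822]), array([84, 18]), 3.4, 0.0383, np.int32(1345), array([ 37., 232.]))
(array([0.7633, 0.0217]), array([126,  51]), -53.0, 0.0341, np.int32(3200), array([ 57., 516.]))
(array([ 0.5812, -0.0454]), array([56, 33]), 76.2, 0.0328, np.int32(3425), array([223., 282.]))
t 13.95 pos [ 0.5799 -0.0487  0.068 ] w 0.0608 F [ 0.  -0.6  0.2] toolx yaw -13.58 q6 -0.04 tilt 0.31
target [0.5818, -0.0482, 0.006, -13.2] -> delta [ 0.08 -0.04  2.48] rot options [array([-0. ,  0.3, -0.4]), array([  0.5,   0. , 179.6])]
```

Call:
{"method": "carry_out", "body": {"deltas": [[-0.4,0.05,-0.05,2.5,0,0,0],[-0.4,0.05,-0.05,2.5,0,0,0],[0.9,0.05,-0.05,2.5,0,0,0],[0.9,0.05,-0.05,2.5,0,0,0],[0.9,0.05,-0.05,2.5,0,0,0],[0.9,0.05,-0.05,2.5,0,0,0],[0.9,0.05,-0.05,2.5,0,0,0],[0.9,0.05,-0.05,2.5,0,0,0]]}}

```text
time: 14.75
position: [0.5842, -0.0479, 0.0087]
tool_rot: [0.993, -0.118, 0.001, 0.0]
ft_force: [-1.3, -0.5, 6.4]
grip_width: 0.0307
```

Call:
{"method": "carry_out", "body": {"deltas": [[0.9,0,0,0,0,0,0],[0.9,0,0,-5,0,0,0],[0.9,0,0,-5,0,0,0],[0.9,0,0,-5,0,0,0],[0.9,0,0,-5,0,0,0],[0.9,0,0,-5,0,0,0]]}}

```text
time: 15.35
position: [0.5833, -0.0476, 0.1328]
tool_rot: [0.993, -0.118, 0.0, 0.0]
ft_force: [-0.2, 0.7, -0.6]
grip_width: 0.0312
```

```bash
python3 - <<'E'
from h import *
go(*crate(0.0,-.04),.13,7.5)
E
```

```text
t 15.35 pos [ 0.5833 -0.0476  0.1328] w 0.0312 F [-0.2  0.7 -0.6] toolx yaw -13.52 q6 -0.04 tilt 0.05
target [np.float64(0.49862104768880205), np.float64(-0.4571577944549524), 0.13, 7.5] -> delta [ 0.54 16.72  0.11] rot options [array([  0. ,  -0.1, -21. ]), array([-1.00e-01, -0.00e+00,  1.59e+02])]
```

Call:
{"method": "carry_out", "body": {"deltas": [[0.9,0.54,16.72,0,0,0,-21],[0.9,0.54,16.72,0,0,0,-21],[0.9,0.54,16.72,0,0,0,-21],[0.9,0.54,16.72,0,0,0,-21],[0.9,0.54,16.72,0,0,0,-21],[0.9,0.54,16.72,0,0,0,-21],[0.9,0.54,16.72,0,0,0,-21],[0.9,0.54,16.72,0,0,0,-21]]}}

```text
time: 16.15
position: [0.502, -0.4332, 0.1295]
tool_rot: [0.998, 0.065, -0.001, -0.002]
ft_force: [2.2, 0.9, 0.2]
grip_width: 0.0306
```

Call:
{"method": "carry_out", "body": {"deltas": [[0.9,0,0,0,0,0,0],[0.9,0,0,0,0,0,0]]}}

```text
time: 16.35
position: [0.5021, -0.4326, 0.1296]
tool_rot: [0.998, 0.064, -0.001, -0.002]
ft_force: [-0.6, 1.1, -0.6]
grip_width: 0.0309
```

```bash
python3 - <<'E'
from h import *
go(*crate(0.0,-.04),.02,7.5)
E
```

```text
t 16.35 pos [ 0.5021 -0.4326  0.1296] w 0.0309 F [-0.6  1.1 -0.6] toolx yaw 7.31 q6 -1.01 tilt 0.29
target [np.float64(0.49862104768880205), np.float64(-0.4571577944549524), 0.02, 7.5] -> delta [-0.25  0.98  4.38] rot options [array([-0.3,  0.1, -0.2]), array([  0.2,   0.4, 179.8])]
```

Call:
{"method": "carry_out", "body": {"deltas": [[0.9,-0.25,1,2,0,0,0],[0.9,-0.25,1,4.4,0,0,0],[0.9,-0.25,1,4.4,0,0,0],[0.9,-0.25,1,4.4,0,0,0],[-0.05,-0.25,1,4.4,0,0,0],[-0.05,-0.25,1,4.4,0,0,0],[-0.05,-0.25,1,4.4,0,0,0],[-0.05,-0.25,1,4.4,0,0,0]]}}

```text
time: 17.15
position: [0.5018, -0.4588, 0.0242]
tool_rot: [0.998, 0.065, 0.001, 0.001]
ft_force: [0.3, -0.0, 0.4]
grip_width: 0.0449
```

Call:
{"method": "carry_out", "body": {"deltas": [[-0.05,0,0,-7,0,0,0],[-0.05,0,0,-7,0,0,0],[-0.4,0,0,-7,0,0,0],[-0.4,0,0,-7,0,0,0],[-0.4,0,0,-7,0,0,0]]}}

```text
time: 17.65
position: [0.5032, -0.461, 0.2042]
tool_rot: [0.998, 0.065, 0.004, 0.005]
ft_force: [-0.3, 0.1, -0.3]
grip_width: 0.0585
```

```bash
python3 - <<'E'
from h import *
p,d,C=snap('top','t4')
z=C[...,2]
m=(d>0)&(z>.139)&(z<.16);m[:,180:]=0;m[300:]=0;m[:200]=0
for c in comps(m,C,5):print('comb',c)
g=(p[...,1].astype(int)>p[...,0]+25)&(p[...,1].astype(int)>p[...,2]+25)&(d>0);g[:,200:]=0
for c in comps(g,C,5):print('green',c)
m=(d>0)&(z>.07)&(z<.12);m[:,180:]=0;m[300:]=0;m[:215]=0
for c in comps(m,C,5):print('jar body',c)
p2,d2,C2=snap('scene','s4')
z=C2[...,2]
m=(d2>0)&(z>.14)&(z<.16)&(abs(C2[...,1]-.4)<.1)&(abs(C2[...,0]-.48)<.1)
for c in comps(m,C2,5):print('comb s',c)
g=(p2[...,1].astype(int)>p2[...,0]+25)&(p2[...,1].astype(int)>p2[...,2]+25)&(d2>0)
for c in comps(g,C2,5):print('green s',c)
m=(d2>0)&(z>.05)&(z<.12)&(abs(C2[...,1]-.4)<.1)&(abs(C2[...,0]-.48)<.1)
for c in comps(m,C2,5):print('body s',c)
E
```

```text
comb (array([0.4875, 0.4031]), array([139,  39]), -29.7, 0.143, np.int32(445), array([248., 126.]))
green (array([0.5084, 0.4432]), array([51, 26]), 49.2, 0.1352, np.int32(23), array([246., 119.]))
green (array([0.475 , 0.3853]), array([46, 16]), -28.3, 0.1338, np.int32(102), array([254., 135.]))
jar body (array([0.48  , 0.3913]), array([83, 58]), -18.5, 0.0942, np.int32(318), array([253., 140.]))
comb s (array([0.4898, 0.4064]), array([146,  38]), -28.4, 0.1436, np.int32(450), array([194., 433.]))
green s (array([-0.844 ,  0.4872]), array([38,  8]), -14.9, 0.1021, np.int32(7), array([  1., 462.]))
green s (array([-0.8501,  0.527 ]), array([41, 13]), -27.1, 0.0986, np.int32(8), array([  1., 472.]))
green s (array([-0.831 ,  0.5048]), array([31, 20]), 5.6, 0.0976, np.int32(9), array([  3., 467.]))
green s (array([-0.789 ,  0.4617]), array([30, 11]), 4.5, 0.1015, np.int32(5), array([  5., 456.]))
green s (array([-0.7846,  0.484 ]), array([65, 20]), -24.6, 0.1002, np.int32(14), array([  6., 462.]))
green s (array([-0.8004,  0.533 ]), array([19,  8]), 26.1, 0.1003, np.int32(5), array([  
[... 3659 characters left out ...]
s (array([ 0.5208, -0.4514]), array([11,  4]), 53.6, 0.0047, np.int32(5), array([183., 138.]))
green s (array([ 0.5311, -0.4338]), array([31,  9]), 9.1, 0.007, np.int32(18), array([185., 142.]))
green s (array([ 0.5376, -0.4477]), array([15,  6]), 13.6, 0.0057, np.int32(7), array([187., 136.]))
green s (array([0.3986, 0.4032]), array([192,  15]), -11.1, 0.1351, np.int32(32), array([190., 425.]))
green s (array([0.5014, 0.4258]), array([54, 17]), -34.6, 0.1315, np.int32(110), array([202., 438.]))
body s (array([0.4732, 0.3711]), array([31, 13]), -2.1, 0.0949, np.int32(18), array([199., 416.]))
body s (array([0.5022, 0.4104]), array([89, 57]), -79.8, 0.0854, np.int32(594), array([215., 428.]))
```

View pics/t4.png

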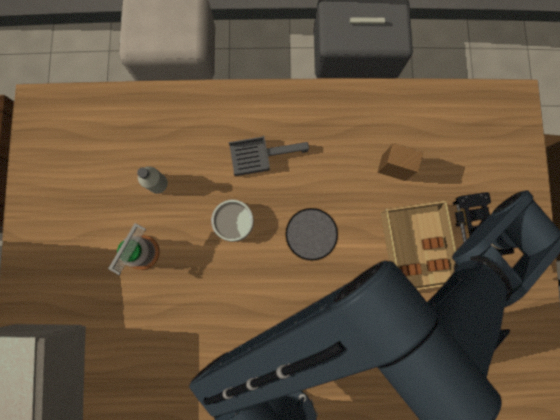

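View pics/s4.png

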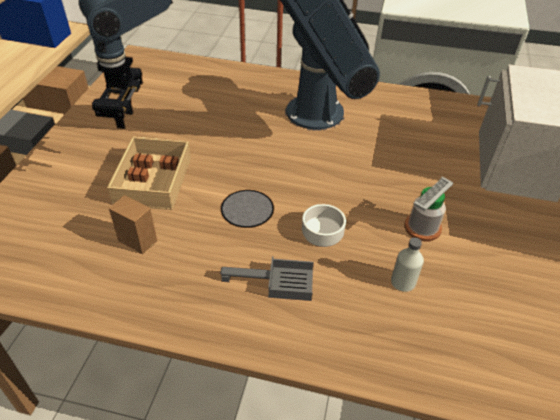

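All three blocks are in the crate, at (244,433), (265,438) and (269,410). Next is the comb.

```bash
python3 - <<'E'
from h import *
go(.487,.30,.22,61.6)
E
```

```text
t 17.75 pos [ 0.5009 -0.4581  0.1983] w 0.0603 F [-0.7  0.8 -0.5] toolx yaw 7.47 q6 -1.04 tilt 0.09
target [0.487, 0.3, 0.22, 61.6] -> delta [  3.39 -30.14  -0.9 ] rot options [array([  0.1,  -0. , -54.1]), array([-0.000e+00, -1.000e-01,  1.259e+02])]
```

Call:
{"method": "carry_out", "body": {"deltas": [[-0.4,3.4,-30.14,-0.9,0,0,-54],[-0.4,3.4,-30.14,-0.9,0,0,-54],[-0.4,3.4,-30.14,-0.9,0,0,-54],[-0.4,3.4,-30.14,-0.9,0,0,-54],[-0.4,3.4,-30.14,-0.9,0,0,-54],[-0.4,3.4,-30.14,-0.9,0,0,-54],[-0.4,3.4,-30.14,-0.9,0,0,-54],[-0.4,3.4,-30.14,-0.9,0,0,-54]]}}

```text
time: 18.55
position: [0.4918, -0.0561, 0.2073]
tool_rot: [0.86, 0.511, -0.001, -0.002]
ft_force: [0.0, 0.6, 0.3]
grip_width: 0.0611
```

```bash
python3 - <<'E'
from h import *
go(.485,.37,.22,61.6)
E
```

```text
t 18.55 pos [ 0.4918 -0.0561  0.2073] w 0.0611 F [0.  0.6 0.3] toolx yaw 61.48 q6 -1.41 tilt 0.26
target [0.485, 0.37, 0.22, 61.6] -> delta [14.84 -8.38 -0.48] rot options [array([-0.3,  0. , -0.1]), array([  0. ,   0.4, 179.9])]
```

Call:
{"method": "carry_out", "body": {"deltas": [[-0.4,14.84,-8.38,-0.8,0,0,0],[-0.4,14.84,-8.38,-0.8,0,0,0],[-0.4,14.84,-8.38,-0.8,0,0,0],[-0.4,14.84,-8.38,-0.8,0,0,0],[-0.4,14.84,-8.38,-0.8,0,0,0],[-0.4,14.84,-8.38,-0.8,0,0,0],[-0.4,14.84,-8.38,-0.8,0,0,0],[-0.4,14.84,-8.38,-0.8,0,0,0]]}}

```text
time: 19.35
position: [0.4854, 0.3424, 0.2257]
tool_rot: [0.859, 0.511, -0.002, -0.0]
ft_force: [0.6, 0.1, -0.2]
grip_width: 0.0607
```

Call:
{"method": "carry_out", "body": {"deltas": [[-0.4,0,0,0,0,0,0]]}}

```text
time: 19.45
position: [0.4855, 0.3465, 0.226]
tool_rot: [0.858, 0.514, -0.0, -0.001]
ft_force: [-0.8, -0.2, -0.5]
grip_width: 0.061
```

```bash
python3 - <<'E'
from h import *
p,d,C=snap('wrist','w6');z=C[...,2]
for c in comps((d>0)&(z>.141)&(z<.155),C,100):print(c)
print([ (s['pixel'],round(s['score'],2)) for s in spot_in('wrist','comb')])
go(.4885,.404,.1385,61.6)
E
```

```text
(array([0.484 , 0.4091]), array([131,  35]), -29.3, 0.1447, np.int32(4431), array([167., 346.]))
(array([0.5411, 0.3658]), array([14,  7]), 61.3, 0.1461, np.int32(143), array([255., 326.]))
[]
t 19.55 pos [0.4855 0.3413 0.2257] w 0.0607 F [ 0.  -0.9 -0.6] toolx yaw 61.64 q6 -0.65 tilt 0.27
target [0.4885, 0.404, 0.1385, 61.6] -> delta [ 2.28 -1.08  3.48] rot options [array([-0.1,  0.2,  0. ]), array([  -0.4,   -0.2, -180. ])]
```

View pics/w6.png

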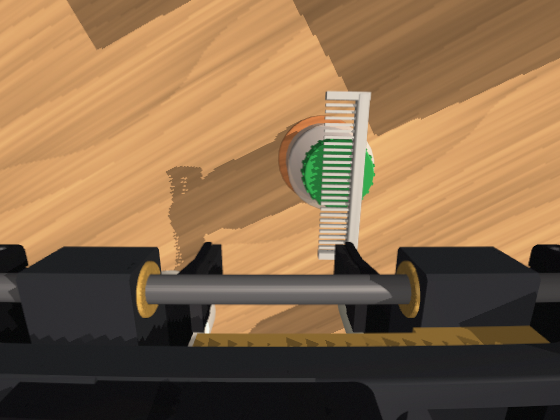

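The wrist view shows the comb at (175,346) lying across the green cap at (173,338). I'll move over it, then descend.

Call:
{"method": "carry_out", "body": {"deltas": [[-0.4,2.3,-1.08,0,0,0,0],[-0.4,2.3,-1.08,0,0,0,0],[-0.4,2.3,-1.08,1.5,0,0,0],[-0.4,2.3,-1.08,1.5,0,0,0]]}}

```text
time: 19.95
position: [0.4875, 0.4009, 0.1851]
tool_rot: [0.86, 0.511, -0.006, 0.0]
ft_force: [-1.0, -1.1, -0.5]
grip_width: 0.0608
```

```bash
python3 - <<'E'
from h import *
go(.488,.405,.139,61.5)
E
```

```text
t 19.95 pos [0.4875 0.4009 0.1851] w 0.0608 F [-1.  -1.1 -0.5] toolx yaw 61.42 q6 -0.56 tilt 0.74
target [0.488, 0.405, 0.139, 61.5] -> delta [ 0.17 -0.05  1.84] rot options [array([-0.4,  0.6, -0.1]), array([  1. ,   0.6, 179.9])]
```

Call:
{"method": "carry_out", "body": {"deltas": [[-0.4,0.1,-0.05,1.7,0,0,0],[-0.4,0.1,-0.05,1.7,0,0,0],[-0.4,0.1,-0.05,1.7,0,0,0],[-0.4,0.1,-0.05,1.7,0,0,0]]}}

```text
time: 20.35
position: [0.4923, 0.4071, 0.15]
tool_rot: [0.86, 0.511, 0.001, 0.0]
ft_force: [-0.5, 0.2, -0.1]
grip_width: 0.0609
```

```bash
python3 - <<'E'
from h import *
go(.488,.405,.139,61.5)
p,d,C=snap('wrist','w7')
E
```

```text
t 20.35 pos [0.4923 0.4071 0.15  ] w 0.0609 F [-0.5  0.2 -0.1] toolx yaw 61.42 q6 -0.56 tilt 0.14
target [0.488, 0.405, 0.139, 61.5] -> delta [-0.16 -0.11  0.44] rot options [array([ 0.1, -0.1, -0.1]), array([-2.000e-01, -1.000e-01,  1.799e+02])]
```

View pics/w7.png

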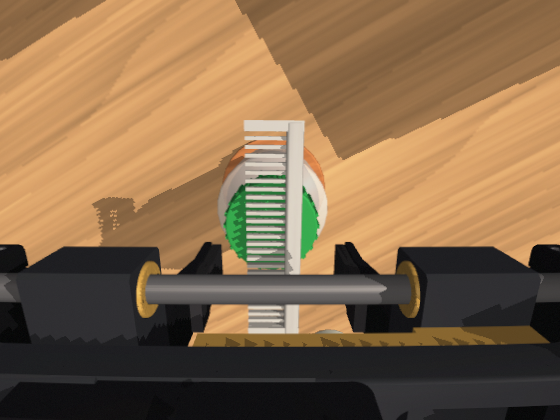

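The comb is centred between the fingers.

Call:
{"method": "carry_out", "body": {"deltas": [[-0.4,-0.1,-0.1,0.44,0,0,0],[-0.4,-0.1,-0.1,0.44,0,0,0],[0.9,-0.1,-0.1,0.44,0,0,0],[0.9,-0.1,-0.1,0.44,0,0,0],[0.9,-0.1,-0.1,0.44,0,0,0],[0.9,-0.1,-0.1,0.44,0,0,0],[0.9,-0.1,-0.1,0.44,0,0,0],[0.9,-0.1,-0.1,0.44,0,0,0]], "force": 35}}

```text
time: 21.2
position: [0.4878, 0.4063, 0.1369]
tool_rot: [0.86, 0.511, 0.0, -0.0]
ft_force: [0.6, -0.0, 0.6]
grip_width: 0.0207
```

Call:
{"method": "carry_out", "body": {"deltas": [[0.9,0,0,0,0,0,0],[0.9,0,0,-3,0,0,0],[0.9,0,0,-3,0,0,0],[0.9,0,0,-3,0,0,0]]}}

```text
time: 21.6
position: [0.4905, 0.408, 0.2168]
tool_rot: [0.859, 0.511, 0.005, 0.0]
ft_force: [0.6, 0.5, 0.7]
grip_width: 0.0049
```

```bash
python3 - <<'E'
from h import *
p,d,C=snap('wrist','w8')
z=C[...,2];g=(p[...,1].astype(int)>p[...,0]+40)&(p[...,1].astype(int)>p[...,2]+40)&(d>0)&(z<.15)&(z>.12)
for c in comps(g,C,200):print('green',c)
go(*crate(0.055,0),.22,7.5)
E
```

```text
green (array([0.4761, 0.3986]), array([51, 39]), -29.7, 0.1367, np.int32(1170), array([202., 255.]))
green (array([0.4952, 0.4298]), array([44, 11]), -27.6, 0.1366, np.int32(480), array([203., 300.]))
t 21.65 pos [0.489  0.4071 0.2143] w 0.0043 F [ 0.6 -0.3  0.4] toolx yaw 61.48 q6 -0.55 tilt 0.29
target [np.float64(0.5479294673755596), np.float64(-0.41032105942789715), 0.22, 7.5] -> delta [-27.6   17.69  -0.3 ] rot options [array([ 0. , -0.3, 54. ]), array([   0.4,    0. , -126. ])]
```

View pics/w8.png

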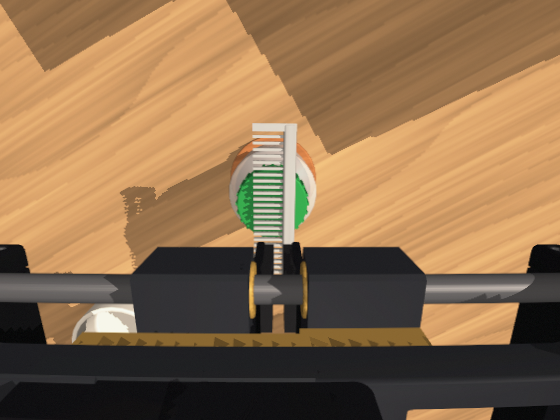

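The fingers closed above the comb, which has not moved. I'll grip the overhanging end next to the cap instead, where I can go deeper.

```bash
python3 - <<'E'
from h import *
p,d,C=snap('top');z=C[...,2]
m=(d>0)&(z>.139)&(z<.155);m[:,180:]=0;m[300:]=0;m[:200]=0
for c in comps(m,C,5):print('comb',c)
go(.525,.385,.165,61.5)
E
```

```text
comb (array([0.5254, 0.3839]), array([54, 33]), -27.9, 0.1428, np.int32(150), array([233., 134.]))
comb (array([0.4984, 0.4091]), array([12,  2]), 64.0, 0.1419, np.int32(5), array([245., 125.]))
comb (array([0.4343, 0.4435]), array([19,  6]), 56.9, 0.1439, np.int32(20), array([269., 111.]))
t 21.7 pos [0.4877 0.4063 0.2124] w 0.0047 F [-0.6  0.2 -0.4] toolx yaw 61.47 q6 -0.55 tilt 0.06
target [0.525, 0.385, 0.165, 61.5] -> delta [-0.04  1.71  1.9 ] rot options [array([ 0., -0., -0.]), array([-1.0e-01, -0.0e+00,  1.8e+02])]
```

Call:
{"method": "carry_out", "body": {"deltas": [[-0.6,0,1.7,0,0,0,0],[-0.6,0,1.7,0,0,0,0],[-0.6,0,1.7,0,0,0,0],[-0.6,0,1.7,0,0,0,0],[-0.6,0,1.7,0,0,0,0],[-0.6,0,1.7,0,0,0,0],[-0.6,0,1.7,1.9,0,0,0],[-0.6,0,1.7,1.9,0,0,0]]}}

```text
time: 22.5
position: [0.5204, 0.3841, 0.1592]
tool_rot: [0.859, 0.511, -0.006, -0.0]
ft_force: [-1.2, -1.4, -0.6]
grip_width: 0.0605
```

Call:
{"method": "carry_out", "body": {"deltas": [[-0.6,0,0,0,0,0,0],[-0.6,0,0,0,0,0,0]]}}

```text
time: 22.7
position: [0.5259, 0.3867, 0.1661]
tool_rot: [0.859, 0.511, 0.001, 0.0]
ft_force: [-0.2, 0.4, 0.3]
grip_width: 0.0681
```

```bash
python3 - <<'E'
from h import *
p,d,C=snap('wrist','w9')
go(.525,.385,.127,61.5)
E
```

```text
t 22.75 pos [0.5262 0.3867 0.1665] w 0.0688 F [ 0.1  0.7 -0.6] toolx yaw 61.48 q6 -0.61 tilt 0.2
target [0.525, 0.385, 0.127, 61.5] -> delta [-0.09 -0.01  1.58] rot options [array([ 0.1, -0.2, -0. ]), array([ -0.3,  -0.2, 180. ])]
```

View pics/w9.png

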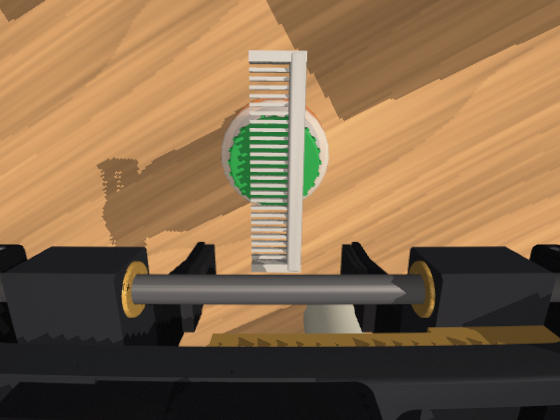

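```bash
python3 - <<'E'
from h import *
o,Rm=st();i=camera_info('wrist')
Ri=R.from_quat(i['rotation']).as_matrix()
def pr(P): 
    return cv2.projectPoints(np.array([P],float),cv2.Rodrigues(Ri.T)[0],-Ri.T@i['origin'],i['mtx'],i['dist_coeffs'])[0].ravel()[::-1].round()
print(pr(o['position']),pr([.525,.385,.146]),pr([.5496,.3717,.146]),pr([.488,.405,.146]))
E
```

```text
t 22.75 pos [0.5262 0.3867 0.1665] w 0.0688 F [ 0.1  0.7 -0.6] toolx yaw 61.48 q6 -0.61 tilt 0.2
[247. 277.] [235. 274.] [273. 274.] [172. 273.]
```

The projection agrees: the grasp point is at row 235 and the comb's end at row 270. I'll descend.

Call:
{"method": "carry_out", "body": {"deltas": [[-0.6,-0.05,0,1.65,0,0,0],[-0.6,-0.05,0,1.65,0,0,0],[-0.6,-0.05,0,1.65,0,0,0]]}}

```text
time: 23.05
position: [0.5244, 0.3848, 0.1239]
tool_rot: [0.86, 0.511, -0.0, -0.0]
ft_force: [-0.1, -0.0, -0.5]
grip_width: 0.0702
```

Call:
{"method": "carry_out", "body": {"deltas": [[0.9,0,0,0,0,0,0],[0.9,0,0,0,0,0,0],[0.9,0,0,0,0,0,0],[0.9,0,0,0,0,0,0],[0.9,0,0,0,0,0,0],[0.9,0,0,0,0,0,0],[0.9,0,0,0,0,0,0]]}}

```text
time: 23.75
position: [0.5246, 0.3849, 0.1234]
tool_rot: [0.86, 0.511, 0.0, 0.0]
ft_force: [-0.0, -0.5, 2.1]
grip_width: 0.0324
```

```bash
python3 - <<'E'
from h import *
st()
E
```

```text
t 23.75 pos [0.5246 0.3849 0.1234] w 0.0324 F [-0.  -0.5  2.1] toolx yaw 61.47 q6 -0.61 tilt 0.02
```

Call:
{"method": "carry_out", "body": {"deltas": [[0.9,0,0,0,0,0,0],[0.9,0,0,0,0,0,0],[0.9,0,0,-1,0,0,0],[0.9,0,0,-2,0,0,0],[0.9,0,0,-3,0,0,0],[0.9,0,0,-4,0,0,0],[0.9,0,0,-4,0,0,0]]}}

```text
time: 24.45
position: [0.5267, 0.3861, 0.227]
tool_rot: [0.859, 0.511, 0.004, 0.0]
ft_force: [-0.5, 0.6, -1.1]
grip_width: 0.0325
```

```bash
python3 - <<'E'
from h import *
snap('wrist','w10')
go(*crate(0.06,-.04),.22,7.5)
E
```

```text
t 24.5 pos [0.5254 0.3853 0.2247] w 0.0323 F [-0.7 -0.9 -0.8] toolx yaw 61.48 q6 -0.61 tilt 0.21
target [np.float64(0.5581077393712307), np.float64(-0.4493262229217493), 0.22, 7.5] -> delta [-28.71  17.09   0.14] rot options [array([ 0. , -0.2, 54. ]), array([   0.3,    0. , -126. ])]
```

View pics/w10.png

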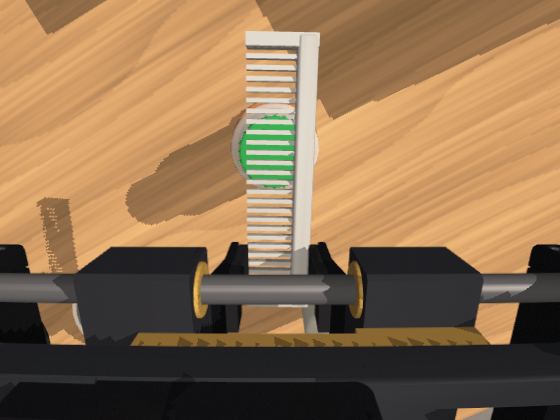

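The comb is held level by its end. I'll carry it to the crate.

Call:
{"method": "carry_out", "body": {"deltas": [[0.95,-28.7,17.1,0,0,0,54],[0.95,-28.7,17.1,0,0,0,54],[0.95,-28.7,17.1,0,0,0,54],[0.95,-28.7,17.1,0,0,0,54],[0.95,-28.7,17.1,0,0,0,54],[0.95,-28.7,17.1,0,0,0,54],[0.95,-28.7,17.1,0,0,0,54],[0.95,-28.7,17.1,0,0,0,54]], "force": 50}}

```text
time: 25.3
position: [0.5387, -0.0165, 0.2214]
tool_rot: [0.998, 0.065, -0.002, -0.001]
ft_force: [1.3, -0.1, -1.1]
grip_width: 0.0317
```

```bash
python3 - <<'E'
from h import *
go(*crate(0.06,-.04),.18,7.5)
E
```

```text
t 25.3 pos [ 0.5387 -0.0165  0.2214] w 0.0317 F [ 1.3 -0.1 -1.1] toolx yaw 7.43 q6 -0.37 tilt 0.2
target [np.float64(0.5581077393712307), np.float64(-0.4493262229217493), 0.18, 7.5] -> delta [-1.46 17.27  1.64] rot options [array([-0.1,  0.2, -0.1]), array([3.000e-01, 1.000e-01, 1.799e+02])]
```

Call:
{"method": "carry_out", "body": {"deltas": [[0.95,-1.46,17.27,0.8,0,0,0],[0.95,-1.46,17.27,0.8,0,0,0],[0.95,-1.46,17.27,0.8,0,0,0],[0.95,-1.46,17.27,0.8,0,0,0],[0.95,-1.46,17.27,0.8,0,0,0],[0.95,-1.46,17.27,0.8,0,0,0],[0.95,-1.46,17.27,0.8,0,0,0],[0.95,-1.46,17.27,0.8,0,0,0]]}}

```text
time: 26.1
position: [0.5574, -0.4151, 0.2021]
tool_rot: [0.998, 0.065, -0.001, -0.002]
ft_force: [0.4, -0.3, -0.6]
grip_width: 0.0319
```

Call:
{"method": "carry_out", "body": {"deltas": [[0.95,0,0,0,0,0,0],[0.95,0,0,0,0,0,0]]}}

```text
time: 26.3
position: [0.5571, -0.4142, 0.2018]
tool_rot: [0.998, 0.064, -0.001, -0.002]
ft_force: [0.4, 0.4, -0.8]
grip_width: 0.0315
```

```bash
python3 - <<'E'
from h import *
p,d,C=snap('wrist','w11')
go(*crate(0.06,-.04),.03,7.5)
E
```

```text
t 26.35 pos [ 0.5574 -0.4127  0.2023] w 0.0317 F [-0.8 -0.1 -1.2] toolx yaw 7.43 q6 -0.93 tilt 0.29
target [np.float64(0.5581077393712307), np.float64(-0.4493262229217493), 0.03, 7.5] -> delta [-0.15  1.48  6.89] rot options [array([-0.2,  0.1, -0.1]), array([  0.2,   0.4, 179.9])]
```

View pics/w11.png

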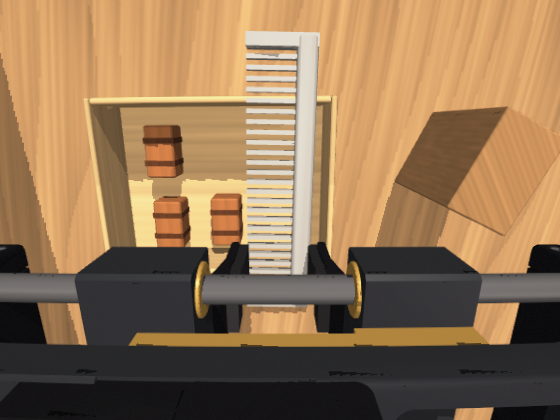

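Call:
{"method": "carry_out", "body": {"deltas": [[0.95,-0.15,1.48,1,0,0,0],[0.95,-0.15,1.48,1,0,0,0],[0.95,-0.15,1.48,7.4,0,0,0],[0.95,-0.15,1.48,7.4,0,0,0],[0.95,-0.15,1.48,7.4,0,0,0],[0.95,-0.15,1.48,7.4,0,0,0],[0.95,-0.15,1.48,7.4,0,0,0],[0.95,-0.15,1.48,7.4,0,0,0]]}}

```text
time: 27.15
position: [0.5615, -0.4518, 0.0225]
tool_rot: [0.998, 0.066, 0.001, 0.002]
ft_force: [-0.2, 0.0, 0.4]
grip_width: 0.0317
```

Call:
{"method": "carry_out", "body": {"deltas": [[-0.15,0,0,0,0,0,0],[-0.15,0,0,0,0,0,0],[-0.15,0,0,0,0,0,0],[-0.15,0,0,0,0,0,0],[-0.15,0,0,-7,0,0,0],[-0.15,0,0,-7,0,0,0],[-0.15,0,0,-7,0,0,0],[-0.15,0,0,-7,0,0,0]]}}

```text
time: 27.95
position: [0.5615, -0.4531, 0.2009]
tool_rot: [0.998, 0.065, 0.003, 0.003]
ft_force: [0.6, -0.7, -0.2]
grip_width: 0.0502
```

```bash
python3 - <<'E'
from h import *
p,d,C=snap('wrist','w12')
p,d,C=snap('scene','s12')
go(.52,-.25,.2,7.5)
E
```

```text
t 28.05 pos [ 0.5621 -0.4537  0.2014] w 0.0498 F [ 1.1  0.3 -0.1] toolx yaw 7.47 q6 -0.96 tilt 0.68
target [0.52, -0.25, 0.2, 7.5] -> delta [-0.61 -8.3  -0.03] rot options [array([ 0.6, -0.4, -0. ]), array([ -0.6,  -0.9, 180. ])]
```

View pics/w12.png

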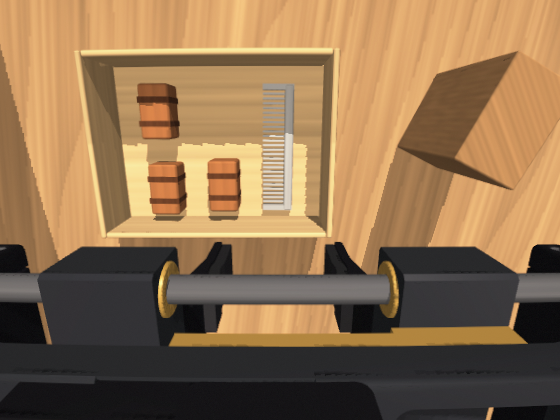

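View pics/s12.png

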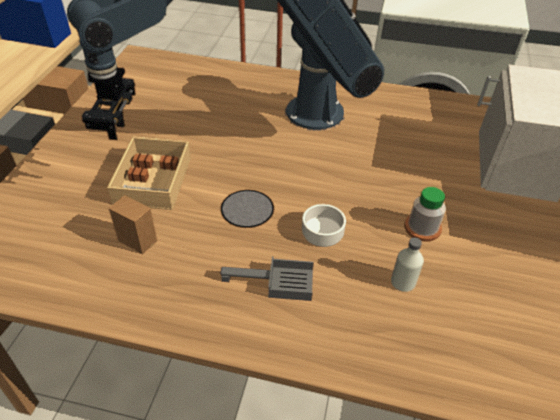

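All blocks and the comb are in the crate, with the comb at (145,278) in the wrist view. The bowl is still at (225,323) in the scene view. Now I'll measure the bowl and mat.

```bash
cat >> h.py <<'E'
from scipy.optimize import least_squares
def circ(P,r):
    f=lambda c:np.hypot(P[:,0]-c[0],P[:,1]-c[1])-r
    s=least_squares(f,P.mean(0),loss='soft_l1',f_scale=.002);return s.x.round(4),round(float(np.std(s.fun)),4)
def bowlfit(n,C,d,c0,r=.057):
    z=C[...,2]; m=(d>0)&(z>.05)&(z<.06)&(np.hypot(C[...,0]-c0[0],C[...,1]-c0[1])<.09)
    return circ(C[m][:,:2],r),int(m.sum())
def matfit(C,d,p):
    z=C[...,2]; hs=cv2.cvtColor(p,cv2.COLOR_RGB2HSV)
    m=(d>0)&(abs(z)<.012)&(hs[...,1]<70)&(hs[...,2]<140)&(np.hypot(C[...,0]-.535,C[...,1]+.1)<.11)
    n,l,s,c=cv2.connectedComponentsWithStats(m.astype(np.uint8)); k=1+np.argmax(s[1:,4])
    mm=(l==k).astype(np.uint8); ct=max(cv2.findContours(mm,cv2.RETR_EXTERNAL,cv2.CHAIN_APPROX_NONE)[0],key=len)[:,0]
    P=C[ct[:,1],ct[:,0],:2]; x,y=P.mean(0); f=lambda c:np.hypot(P[:,0]-c[0],P[:,1]-c[1])-c[2]
    return least_squares(f,[x,y,.08],loss='soft_l1',f_scale=.002).x.round(4)
E
python3 - <<'E'
from h import *
for n in('top','scene'):
    p,d,C=snap(n,n+'13'); print(n,'bowl',bowlfit(n,C,d,[.5735,.129]),'mat',matfit(C,d,p))
go(.55,.11,.15,-10)
E
```

```text
top bowl ((array([0.5732, 0.1292]), 0.0017), 236) mat [ 0.536  -0.1027  0.0743]
scene bowl ((array([0.5757, 0.1344]), 0.0025), 275) mat [ 0.5352 -0.0998  0.0747]
t 28.15 pos [ 0.5595 -0.451   0.1951] w 0.0501 F [-0.4  0.1 -0.5] toolx yaw 7.47 q6 -0.96 tilt 0.03
target [0.55, 0.11, 0.15, -10] -> delta [  2.54 -22.3    1.79] rot options [array([ 0. , -0. , 17.5]), array([   0. ,    0. , -162.5])]
```

Call:
{"method": "carry_out", "body": {"deltas": [[0.95,3.4,-22.4,0.5,0,0,17],[0.95,3.4,-22.4,0.5,0,0,17],[0.95,3.4,-22.4,0.5,0,0,17],[0.95,3.4,-22.4,0.5,0,0,17],[0.95,3.4,-22.4,0.5,0,0,17],[0.95,3.4,-22.4,0.5,0,0,17],[0.95,3.4,-22.4,0.5,0,0,17],[0.95,3.4,-22.4,0.5,0,0,17]], "force": 20}}

```text
time: 28.95
position: [0.5656, -0.0489, 0.1833]
tool_rot: [0.997, -0.083, -0.003, -0.001]
ft_force: [0.8, 0.0, -0.3]
grip_width: 0.0036
```

```bash
python3 - <<'E'
from h import *
go(.571,.111,.13,-9.5)
E
```

```text
t 28.95 pos [ 0.5656 -0.0489  0.1833] w 0.0036 F [ 0.8  0.  -0.3] toolx yaw -9.56 q6 -0.12 tilt 0.31
target [0.571, 0.111, 0.13, -9.5] -> delta [-0.84 -6.34  2.14] rot options [array([-0. ,  0.3, -0.1]), array([5.000e-01, 1.000e-01, 1.799e+02])]
```

Call:
{"method": "carry_out", "body": {"deltas": [[0.95,-0.84,-6.34,2,0,0,0],[0.95,-0.84,-6.34,2,0,0,0],[0.95,-0.84,-6.34,2,0,0,0],[0.95,-0.84,-6.34,2,0,0,0],[0.95,-0.84,-6.34,2,0,0,0],[0.95,-0.84,-6.34,2,0,0,0],[0.95,-0.84,-6.34,2,0,0,0]]}}

```text
time: 29.65
position: [0.5735, 0.1068, 0.1357]
tool_rot: [0.996, -0.084, -0.0, 0.0]
ft_force: [1.1, 0.2, 0.1]
grip_width: 0.0023
```

```bash
python3 - <<'E'
from h import *
p,d,C=snap('wrist','w14')
print(bowlfit('wrist',C,d,[.5735,.131]))
go(.571,.111,.018,-9.5)
E
```

```text
((array([0.5728, 0.1342]), 0.0018), 3231)
t 29.7 pos [0.5737 0.1067 0.136 ] w 0.0023 F [0.3 0.2 0. ] toolx yaw -9.65 q6 0.16 tilt 0.03
target [0.571, 0.111, 0.018, -9.5] -> delta [-0.14 -0.15  4.72] rot options [array([ 0. , -0. , -0.2]), array([ -0. ,  -0. , 179.8])]
```

View pics/w14.png

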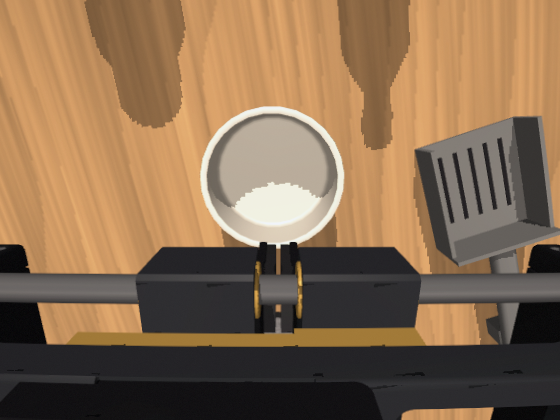

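The bowl is at (175,273) in the wrist view, centred at about (0.573, 0.132). I'll enter it just inside the leading wall.

Call:
{"method": "carry_out", "body": {"deltas": [[0.95,0,-0.35,0,0,0,0],[0.95,0,-0.35,2,0,0,0],[0.95,0,-0.35,3.6,0,0,0],[0.95,0,-0.35,3.6,0,0,0],[0.95,0,-0.35,3.6,0,0,0]]}}

```text
time: 30.2
position: [0.5749, 0.1168, 0.0461]
tool_rot: [0.997, -0.083, -0.0, -0.0]
ft_force: [-0.0, 0.4, 0.8]
grip_width: 0.0021
```

```bash
python3 - <<'E'
from h import *
go(.573,.114,.018,-9.5)
E
```

```text
t 30.2 pos [0.5749 0.1168 0.0461] w 0.0021 F [-0.   0.4  0.8] toolx yaw -9.58 q6 0.18 tilt 0.05
target [0.573, 0.114, 0.018, -9.5] -> delta [-0.06  0.12  1.12] rot options [array([ 0. ,  0. , -0.1]), array([ 1.000e-01, -0.000e+00,  1.799e+02])]
```

Call:
{"method": "carry_out", "body": {"deltas": [[0.95,-0.05,0.1,0.6,0,0,0],[0.95,-0.05,0.1,1.1,0,0,0],[0.95,-0.05,0.1,1.1,0,0,0]]}}

```text
time: 30.5
position: [0.5734, 0.1148, 0.0189]
tool_rot: [0.997, -0.083, 0.0, -0.0]
ft_force: [-0.1, -0.1, 0.2]
grip_width: 0.002
```

Call:
{"method": "carry_out", "body": {"deltas": [[0.95,0,0.5,0,0,0,0],[0.95,0,0.9,0,0,0,0],[0.95,0,1.2,0,0,0,0],[0.95,0,1.6,0,0,0,0],[0.95,-0.03,2,0,0,0,0],[0.95,-0.04,2.4,0,0,0,0],[0.95,-0.04,2.7,0,0,0,0],[0.95,-0.04,3,0,0,0,0]]}}

```text
time: 31.3
position: [0.5595, 0.0404, 0.0184]
tool_rot: [0.997, -0.083, -0.0, -0.0]
ft_force: [0.2, 4.0, 2.6]
grip_width: 0.0019
```

```bash
python3 - <<'E'
from h import *
go(.5305,-.13,.018,-9.5)
for n in('top','scene'):
    p,d,C=snap(n,n+'15'); print(n,'bowl',bowlfit(n,C,d,[.56,.07]))
E
```

```text
t 31.3 pos [0.5595 0.0404 0.0184] w 0.0019 F [0.2 4.  2.6] toolx yaw -9.55 q6 0.04 tilt 0.02
target [0.5305, -0.13, 0.018, -9.5] -> delta [-0.01  6.91  0.02] rot options [array([-0. ,  0. , -0.1]), array([  0. ,   0. , 179.9])]h.py:48: RuntimeWarning: Mean of empty slice.
  s=least_squares(f,P.mean(0),loss='soft_l1',f_scale=.002);return s.x.round(4),round(float(np.std(s.fun)),4)
  ret = um.true_divide(
Traceback (most recent call last):
  File "h.py", line 51, in bowlfit
    return circ(C[m][:,:2],r),int(m.sum())
           ~~~~^^^^^^^^^^^^^^
  File "h.py", line 48, in circ
    s=least_squares(f,P.mean(0),loss='soft_l1',f_scale=.002);return s.x.round(4),round(float(np.std(s.fun)),4)
ValueError: Initial guess is outside of provided bounds
```

```bash
python3 - <<'E'
from h import *
p,d,C=snap('scene','s15'); print('bowl',bowlfit('scene',C,d,[.56,.08]))
E
```

```text
bowl ((array([0.5652, 0.0826]), 0.0036), 205)
```

View pics/s15.png

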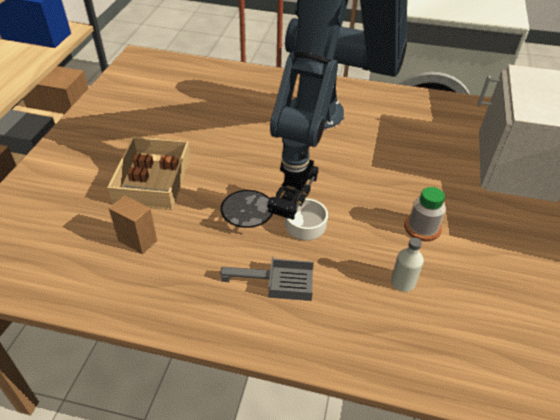

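The bowl follows flat, at (220,306) in the scene view. I'll continue dragging.

Call:
{"method": "carry_out", "body": {"deltas": [[0.95,0,0.4,0,0,0,0],[0.95,0,0.9,0,0,0,0],[0.95,0,1.4,0,0,0,0],[0.95,0,1.9,0,0,0,0],[0.95,0,2.4,0,0,0,0],[0.95,0,2.9,0,0,0,0],[0.95,0,3.4,0,0,0,0],[0.95,0,3.8,0,0,0,0]]}}

```text
time: 32.2
position: [0.5437, -0.054, 0.0184]
tool_rot: [0.997, -0.083, -0.0, 0.0]
ft_force: [0.0, 2.0, -1.7]
grip_width: 0.002
```

Call:
{"method": "carry_out", "body": {"deltas": [[0.95,0,0.4,0,0,0,0],[0.95,0,0.8,0,0,0,0],[0.95,0,1.2,0,0,0,0],[0.95,0,1.6,0,0,0,0],[0.95,0,2.0,0,0,0,0],[0.95,0,2.3,0,0,0,0],[0.95,0,2.6,0,0,0,0],[0.95,0,2.8,0,0,0,0]]}}

```text
time: 33.0
position: [0.5323, -0.1224, 0.0184]
tool_rot: [0.997, -0.083, 0.0, 0.0]
ft_force: [0.1, 2.1, -0.3]
grip_width: 0.002
```

```bash
python3 - <<'E'
from h import *
go(.53,-.141,.018,-9.5)
p,d,C=snap('scene','s16'); print('bowl',bowlfit('scene',C,d,[.54,-.09]))
E
```

```text
t 33.0 pos [ 0.5323 -0.1224  0.0184] w 0.002 F [ 0.1  2.1 -0.3] toolx yaw -9.55 q6 -0.26 tilt 0.01
target [0.53, -0.141, 0.018, -9.5] -> delta [0.03 0.75 0.02] rot options [array([ 0., -0., -0.]), array([ -0.,  -0., 180.])]
bowl ((array([ 0.5386, -0.0771]), 0.006), 210)
```

View pics/s16.png

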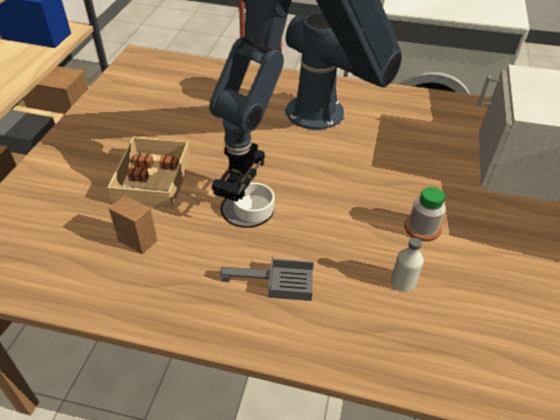

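About 20 mm is left.

Call:
{"method": "carry_out", "body": {"deltas": [[0.95,0.03,0.25,0,0,0,0],[0.95,0.03,0.45,0,0,0,0],[0.95,0.03,0.6,0,0,0,0],[0.95,0.03,0.72,0,0,0,0],[0.95,0.03,0.8,0,0,0,0],[0.95,0.03,0.8,0,0,0,0]]}}

```text
time: 33.65
position: [0.5299, -0.1419, 0.0185]
tool_rot: [0.997, -0.083, 0.0, 0.0]
ft_force: [0.7, 0.5, 0.3]
grip_width: 0.0022
```

Call:
{"method": "carry_out", "body": {"deltas": [[0.95,0,-0.4,0,0,0,0],[0.95,0,-0.5,0,0,0,0],[0.95,0,-0.5,-4,0,0,0],[0.95,0,-0.5,-7,0,0,0],[0.95,0,-0.5,-8,0,0,0],[0.95,0,-0.5,-8,0,0,0],[0.95,0,-0.5,-8,0,0,0]]}}

```text
time: 34.35
position: [0.5368, -0.1309, 0.2259]
tool_rot: [0.997, -0.083, 0.008, 0.003]
ft_force: [1.4, -0.5, 0.3]
grip_width: 0.002
```

```bash
python3 - <<'E'
from h import *
p,d,C=snap('scene','s17'); print('bowl',bowlfit('scene',C,d,[.54,-.1]))
p,d,C=snap('wrist','w17'); print('bowl',bowlfit('wrist',C,d,[.54,-.1]))
go(.487,.25,.22,30)
E
```

```text
bowl ((array([ 0.536, -0.098]), 0.0025), 236)
bowl ((array([ 0.5326, -0.0989]), 0.0018), 1943)
t 34.45 pos [ 0.5326 -0.1292  0.2199] w 0.0022 F [-0.8 -0.4  0.2] toolx yaw -9.48 q6 -0.28 tilt 0.21
target [0.487, 0.25, 0.22, 30] -> delta [ -4.3  -14.66  -0.04] rot options [array([  0.1,  -0.2, -39.5]), array([ -0.2,  -0.2, 140.5])]
```

View pics/w17.png

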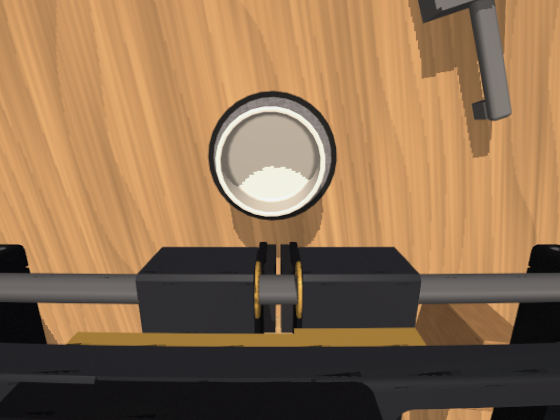

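The bowl is centred at about (0.534, -0.099), within about 3 mm of the mat's centre. Now I'll locate the cap.

```bash
python3 - <<'E'
from h import *
for n in('top','scene'):
    p,d,C=snap(n,n+'18');z=C[...,2]
    m=(d>0)&(z>.131)&(z<.142)&(np.hypot(C[...,0]-.482,C[...,1]-.408)<.06)
    P=C[m][:,:2]; print(n,m.sum(),cv2.minEnclosingCircle((P*1000).astype(np.float32)),P.mean(0).round(4))
    print('mat/bowl',bowlfit(n,C,d,[.54,-.1]))
go(.482,.40,.22,95)
E
```

```text
top 337 ((484.0334777832031, 405.7685852050781), 30.464750289916992) [0.4845 0.405 ]
mat/bowl ((array([ 0.5327, -0.1024]), 0.0019), 94)
scene 301 ((487.0905456542969, 407.22406005859375), 32.7253303527832) [0.4882 0.4074]
mat/bowl ((array([ 0.536 , -0.0978]), 0.0023), 247)
t 34.55 pos [ 0.5307 -0.1285  0.2171] w 0.0019 F [-1.3  0.1 -0.1] toolx yaw -9.5 q6 -0.28 tilt 0.17
target [0.482, 0.4, 0.22, 95] -> delta [ -5.41 -20.53  -0.09] rot options [array([ 0.1,  0.2, 75.5]), array([-2.000e-01,  1.000e-01, -1.045e+02])]
```

Call:
{"method": "carry_out", "body": {"deltas": [[0.5,-5.4,-20.5,-0.2,0,0,-100],[-0.5,-5.4,-20.5,-0.2,0,0,-100],[-1,-5.4,-20.5,-0.2,0,0,-100],[-1,-5.4,-20.5,-0.2,0,0,-100],[-1,-5.4,-20.5,-0.2,0,0,-100],[-1,-5.4,-20.5,-0.2,0,0,-100],[-1,-5.4,-20.5,-0.2,0,0,-100],[-1,-5.4,-20.5,-0.2,0,0,-100]]}}

```text
time: 35.35
position: [0.4935, 0.2707, 0.2197]
tool_rot: [0.868, 0.497, -0.002, -0.0]
ft_force: [0.5, 0.2, -0.5]
grip_width: 0.0584
```

```bash
python3 - <<'E'
from h import *
go(.4845,.36,.215,95)
E
```

```text
t 35.35 pos [0.4935 0.2707 0.2197] w 0.0584 F [ 0.5  0.2 -0.5] toolx yaw 59.59 q6 -0.74 tilt 0.29
target [0.4845, 0.36, 0.215, 95] -> delta [ 2.9  -2.12  0.18] rot options [array([ -0.2,   0.2, -35.4]), array([  0.2,   0.3, 144.6])]
```

Call:
{"method": "carry_out", "body": {"deltas": [[-1,2.9,-2.12,0,0,0,-35.4],[-1,2.9,-2.12,0,0,0,-35.4],[-1,2.9,-2.12,0,0,0,-35.4],[-1,2.9,-2.12,0,0,0,-35.4],[-1,2.9,-2.12,0,0,0,-35.4],[-1,2.9,-2.12,0,0,0,-35.4],[-1,2.9,-2.12,0,0,0,-35.4]]}}

```text
time: 36.05
position: [0.4867, 0.358, 0.2212]
tool_rot: [0.679, 0.734, -0.001, -0.0]
ft_force: [0.4, 0.2, 0.3]
grip_width: 0.0869
```

```bash
python3 - <<'E'
from h import *
p,d,C=snap('wrist','w19');z=C[...,2]
m=(d>0)&(z>.131)&(z<.142)&(np.hypot(C[...,0]-.482,C[...,1]-.408)<.06)
P=C[m][:,:2]; print(m.sum(),cv2.minEnclosingCircle((P*1000).astype(np.float32)),P.mean(0).round(4))
go(.484,.407,.16,95)
E
```

```text
3757 ((483.6910705566406, 407.4379577636719), 31.41036033630371) [0.4823 0.4068]
t 36.1 pos [0.4869 0.358  0.2215] w 0.0871 F [-0.   0.5  0.4] toolx yaw 94.49 q6 -1.2 tilt 0.08
target [0.484, 0.407, 0.16, 95] -> delta [1.96 0.04 2.46] rot options [array([-0.1,  0. , -0.5]), array([0.000e+00, 1.000e-01, 1.795e+02])]
```

View pics/w19.png

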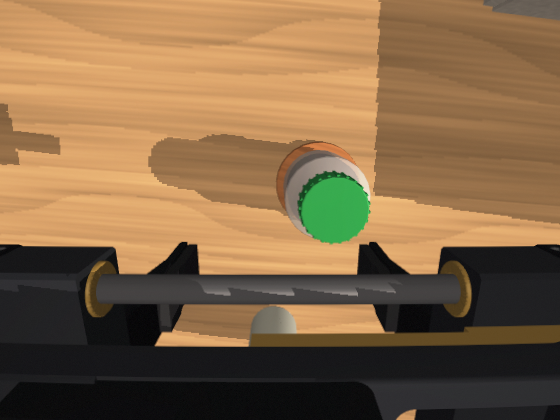

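The cap is at (207,335) in the wrist view, centred at (0.484, 0.407).

Call:
{"method": "carry_out", "body": {"deltas": [[-1,1.96,0.04,0,0,0,0],[-1,1.96,0.04,0,0,0,0],[-1,1.96,0.04,2.4,0,0,0],[-1,1.96,0.04,2.4,0,0,0],[-1,1.96,0.04,2.4,0,0,0]]}}

```text
time: 36.6
position: [0.4823, 0.4058, 0.1599]
tool_rot: [0.678, 0.735, -0.003, -0.001]
ft_force: [0.1, 0.4, 1.1]
grip_width: 0.0871
```

Call:
{"method": "carry_out", "body": {"deltas": [[-1,0,0,0,0,0,0]]}}

```text
time: 36.7
position: [0.4848, 0.4073, 0.1631]
tool_rot: [0.678, 0.735, 0.0, 0.0]
ft_force: [-0.0, -0.7, -0.1]
grip_width: 0.0869
```

```bash
python3 - <<'E'
from h import *
p,d,C=snap('wrist','w20')
go(.484,.407,.114,95)
E
```

```text
t 36.75 pos [0.4853 0.4076 0.1638] w 0.0871 F [-0.   0.2  0.7] toolx yaw 94.58 q6 -1.13 tilt 0.15
target [0.484, 0.407, 0.114, 95] -> delta [-0.02 -0.06  1.99] rot options [array([ 0.1, -0.1, -0.4]), array([-1.000e-01, -2.000e-01,  1.796e+02])]
```

View pics/w20.png

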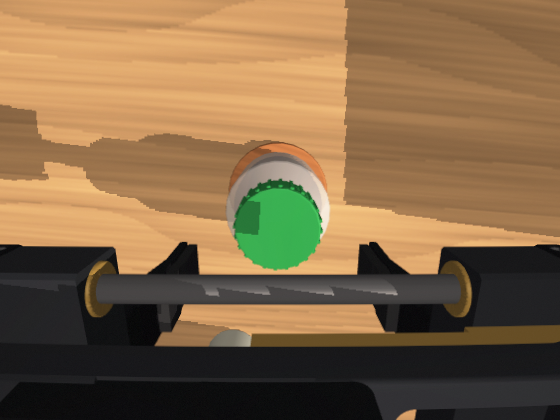

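The cap is centred between the open fingers. I'll descend and grip it.

Call:
{"method": "carry_out", "body": {"deltas": [[-1,0,-0.05,1,0,0,0],[-1,0,-0.05,1.9,0,0,0],[-1,0,-0.05,1.9,0,0,0],[0.9,0,-0.05,1.9,0,0,0],[0.9,0,-0.05,1.9,0,0,0],[0.9,0,-0.05,1.9,0,0,0],[0.9,0,-0.05,1.9,0,0,0],[0.9,0,-0.05,1.9,0,0,0]], "force": 25}}

```text
time: 37.55
position: [0.4833, 0.4073, 0.1157]
tool_rot: [0.678, 0.735, 0.0, 0.0]
ft_force: [-0.5, -0.7, 4.9]
grip_width: 0.0551
```

Call:
{"method": "carry_out", "body": {"deltas": [[0.9,0,0,0,0,0,0],[0.9,0,0,0,0,0,0],[0.9,0,0,0,0,0,0]]}}

```text
time: 37.85
position: [0.4836, 0.4075, 0.1157]
tool_rot: [0.678, 0.735, 0.001, 0.0]
ft_force: [-0.3, -1.2, 4.8]
grip_width: 0.0308
```

The jaws have closed past the cap's 60 mm, so I'll look.

```bash
python3 - <<'E'
from h import *
st()
p,d,C=snap('wrist','w21')
p,d,C=snap('scene','s21')
E
```

```text
t 37.85 pos [0.4836 0.4075 0.1157] w 0.0308 F [-0.3 -1.2  4.8] toolx yaw 94.63 q6 -1.13 tilt 0.11
```

View pics/w21.png

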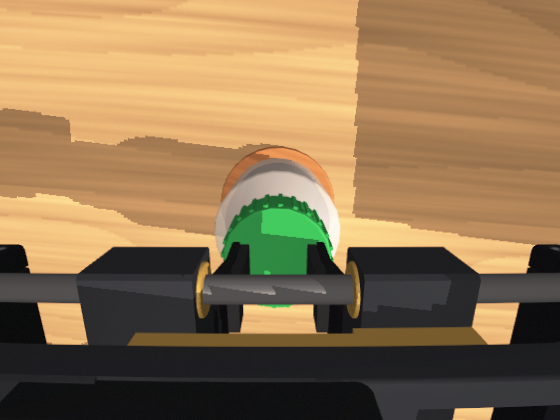

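View pics/s21.png

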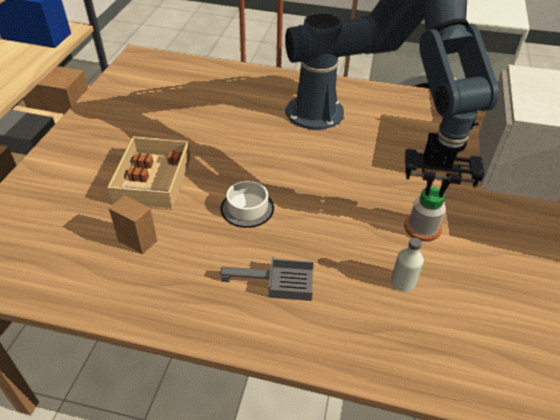

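```bash
python3 - <<'E'
from h import *
o,Rm=st()
for n in('wrist','scene'):
    p,d,C=snap(n)
    L=(C-o['position'])@Rm
    dark=(p.max(2)<60)&(d>0)&(abs(L[...,0])<.07)&(abs(L[...,1])<.03)&(L[...,2]>-.08)&(L[...,2]<.03)
    q=L[dark]; print(n,dark.sum(),'tool z percentiles',np.percentile(q[:,2],[50,90,97,99,100]).round(4) if dark.sum() else '')
    m=dark&(L[...,2]>-.03); 
    print(np.c_[np.argwhere(m)[::15],L[m][::15].round(3)][:14])
E
```

```text
t 37.95 pos [0.4836 0.4075 0.1157] w 0.023 F [ 0.8 -0.6  5.7] toolx yaw 94.63 q6 -1.13 tilt 0.11
wrist 2376 tool z percentiles [-0.0537 -0.0303 -0.0243 -0.0225 -0.0201]
[[ 2.42e+02  2.41e+02 -1.90e-02 -1.10e-02 -2.20e-02]
 [ 2.43e+02  2.43e+02 -1.80e-02 -1.10e-02 -2.40e-02]
 [ 2.44e+02  2.45e+02 -1.60e-02 -1.10e-02 -2.50e-02]
 [ 2.45e+02  2.44e+02 -1.70e-02 -1.10e-02 -2.60e-02]
 [ 2.45e+02  3.03e+02  1.40e-02 -9.00e-03 -2.20e-02]
 [ 2.46e+02  2.40e+02 -1.90e-02 -1.10e-02 -2.90e-02]
 [ 2.46e+02  2.55e+02 -1.10e-02 -9.00e-03 -2.40e-02]
 [ 2.46e+02  3.14e+02  1.90e-02 -1.10e-02 -2.90e-02]
 [ 2.47e+02  2.53e+02 -1.20e-02 -1.00e-02 -2.60e-02]
 [ 2.47e+02  3.13e+02  1.90e-02 -1.10e-02 -2.90e-02]
 [ 2.48e+02  3.01e+02  1.30e-02 -9.00e-03 -2.70e-02]
 [ 2.49e+02  2.52e+02 -1.30e-02 -9.00e-03 -2.80e-02]
 [ 2.50e+02  2.47e+02 -1.50e-02 -9.00e-03 -2.80e-02]
 [ 2.50e+02  3.08e+02  1.60e-02 -9.00e-03 -2.90e-02]]
scene 182 tool z percentiles [-0.0434 -0.0064 -0.0006  0.005   0.0069]
[[ 1.88e+02  4.27e+02 -1.40e-02 -2.20e-02 -1.80e-02]
 [ 1.94e+02  4.37e+02  1.10e-02 -0.00e+00 -1.90e-02]
 [ 1.98e+02  4.21e+02 -2.90e-02  9.00e-03 -7.00e-03]
 [ 2.02e+02  4.22e+02 -2.50e-02  1.80e-02 -1.00e-03]]
```

Call:
{"method": "carry_out", "body": {"deltas": [[-1,0,0,-1,0,0,0],[-1,0,0,-1.8,0,0,0],[-1,0,0,-1.8,0,0,0],[-1,0,0,-1.8,0,0,0],[-1,0,0,-1.8,0,0,0],[-1,0,0,-1.8,0,0,0],[-1,0,0,-1.8,0,0,0],[-1,0,0,-1.8,0,0,0]]}}

```text
time: 38.85
position: [0.4826, 0.4072, 0.159]
tool_rot: [0.678, 0.735, -0.001, -0.0]
ft_force: [-0.7, 0.7, 0.3]
grip_width: 0.071
```

```bash
python3 - <<'E'
from h import *
o,Rm=st()
for n in('wrist','scene'):
    p,d,C=snap(n,'x22'+n)
    L=(C-o['position'])@Rm
    dark=(p.max(2)<60)&(d>0)&(abs(L[...,0])<.07)&(abs(L[...,1])<.03)&(L[...,2]>-.08)&(L[...,2]<.03)
    q=L[dark]; print(n,dark.sum(),'tool z percentiles',np.percentile(q[:,2],[50,90,97,99,100]).round(4) if dark.sum() else '')
    m=dark&(L[...,2]>-.03); 
    print(np.c_[np.argwhere(m)[::15],L[m][::15].round(3)][:20])
E
```

```text
t 38.85 pos [0.4826 0.4072 0.159 ] w 0.071 F [-0.7  0.7  0.3] toolx yaw 94.62 q6 -1.13 tilt 0.07
wrist 3263 tool z percentiles [-0.0543 -0.0294 -0.0246 -0.023  -0.0207]
[[ 2.42e+02  1.97e+02 -4.20e-02 -1.10e-02 -2.20e-02]
 [ 2.43e+02  2.00e+02 -4.00e-02 -1.10e-02 -2.30e-02]
 [ 2.44e+02  2.00e+02 -4.00e-02 -1.10e-02 -2.50e-02]
 [ 2.45e+02  1.99e+02 -4.00e-02 -1.10e-02 -2.60e-02]
 [ 2.45e+02  3.47e+02  3.80e-02 -9.00e-03 -2.30e-02]
 [ 2.46e+02  1.93e+02 -4.30e-02 -1.10e-02 -2.70e-02]
 [ 2.46e+02  2.08e+02 -3.60e-02 -9.00e-03 -2.40e-02]
 [ 2.46e+02  3.56e+02  4.10e-02 -1.10e-02 -2.70e-02]
 [ 2.47e+02  2.00e+02 -3.90e-02 -1.10e-02 -2.90e-02]
 [ 2.47e+02  3.48e+02  3.80e-02 -9.00e-03 -2.50e-02]
 [ 2.47e+02  3.64e+02  4.50e-02 -1.00e-02 -2.80e-02]
 [ 2.48e+02  3.47e+02  3.70e-02 -1.00e-02 -2.80e-02]
 [ 2.49e+02  2.01e+02 -3.90e-02 -9.00e-03 -2.70e-02]
 [ 2.49e+02  3.49e+02  3.70e-02 -9.00e-03 -2.80e-02]
 [ 2.50e+02  2.10e+02 -3.50e-02 -7.00e-03 -2.40e-02]
 [ 2.51e+02  2.10e+02 -3.50e-02 -7.00e-03 -2.50e-02]
 [ 2.53e+02  3.45e+02  3.60e-02 -6.00e-03 -2.50e-02]
 [ 2.56e+02  2.11e+02 -3.50e-02 -4.00e-03 -2.40e-02]
 [ 2.59e+02  2.11e+02 -3.50e-02 -2.00e-03 -2.40e-02]
 [ 2.62e+02  2.11e+02 -3.50e-02 -1.00e-03 -2.60e-02]]
scene 167 tool z percentiles [-0.0513 -0.0288 -0.0197  0.0286  0.0299]
[[ 1.80e+02  4.20e+02 -4.40e-02  9.00e-03 -2.50e-02]
 [ 1.99e+02  4.23e+02 -2.50e-02  2.00e-02  3.00e-02]]
```

View pics/x22scene.png

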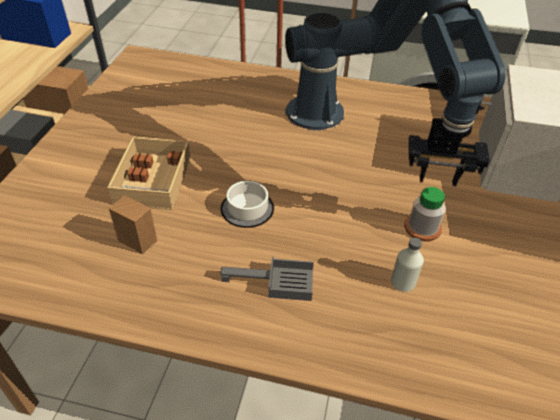

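In free air the real fingertips end about 20 mm short of the reported TCP. The jaws therefore slid over the top of the cap, and the first comb attempt missed for the same reason. I'll go 20 mm lower.

Call:
{"method": "carry_out", "body": {"deltas": [[-1,0.03,0,0,0,0,0],[-1,0.03,0,0,0,0,0],[-1,0.03,0,0,0,0,0],[-1,0.03,0,1,0,0,0],[-1,0.03,0,2,0,0,0],[-1,0.03,0,2.6,0,0,0],[-1,0.03,0,2.6,0,0,0]]}}

```text
time: 39.65
position: [0.4811, 0.4071, 0.0923]
tool_rot: [0.678, 0.735, -0.003, -0.001]
ft_force: [0.2, 0.0, 1.0]
grip_width: 0.0864
```

Call:
{"method": "carry_out", "body": {"deltas": [[0.9,0,0,0,0,0,0],[0.9,0,0,0,0,0,0],[0.9,0,0,0,0,0,0],[0.9,0,0,0,0,0,0],[0.9,0,0,0,0,0,0],[0.9,0,0,0,0,0,0],[0.9,0,0,0,0,0,0]]}}

```text
time: 40.35
position: [0.4833, 0.407, 0.0956]
tool_rot: [0.678, 0.735, -0.0, 0.001]
ft_force: [-0.4, -5.5, 5.5]
grip_width: 0.0594
```

The cap is gripped at 59 mm. Now I'll turn it clockwise.

Call:
{"method": "carry_out", "body": {"deltas": [[0.9,0,0,0,0,0,7],[0.9,0,0,0,0,0,14],[0.9,0,0,0,0,0,21],[0.9,0,0,0,0,0,28],[0.9,0,0,0,0,0,35],[0.9,0,0,0,0,0,42],[0.9,0,0,0,0,0,49],[0.9,0,0,0,0,0,56]]}}

```text
time: 41.15
position: [0.4834, 0.4071, 0.0956]
tool_rot: [0.944, 0.329, 0.0, 0.001]
ft_force: [0.3, -4.4, 5.1]
grip_width: 0.0594
```

```bash
python3 - <<'E'
from h import *
o,_=st();print(o['moment'].round(2))
E
```

```text
t 41.15 pos [0.4834 0.4071 0.0956] w 0.0594 F [ 0.3 -4.4  5.1] toolx yaw 38.37 q6 -0.14 tilt 0.1
[-0.93 -0.18  0.08]
```

Moment z is 0.08 N m, which is just the cap's friction, so it is turning. I'll continue.

Call:
{"method": "carry_out", "body": {"deltas": [[0.9,0,0,0,0,0,7],[0.9,0,0,0,0,0,14],[0.9,0,0,0,0,0,21],[0.9,0,0,0,0,0,28],[0.9,0,0,0,0,0,35],[0.9,0,0,0,0,0,38]]}}

```text
time: 41.75
position: [0.4835, 0.4072, 0.0956]
tool_rot: [1.0, 0.004, 0.001, 0.001]
ft_force: [1.2, -5.5, 4.7]
grip_width: 0.0594
```

```bash
python3 - <<'E'
from h import *
o,_=st();print(o['moment'].round(2))
E
```

```text
t 41.75 pos [0.4835 0.4072 0.0956] w 0.0594 F [ 1.2 -5.5  4.7] toolx yaw 0.46 q6 0.52 tilt 0.1
[-0.89 -0.17  0.1 ]
```

Call:
{"method": "carry_out", "body": {"deltas": [[0.9,0,0,0,0,0,6],[0.9,0,0,0,0,0,12],[0.9,0,0,0,0,0,18]]}}

```text
time: 42.05
position: [0.484, 0.4082, 0.0956]
tool_rot: [0.988, -0.152, 0.001, -0.001]
ft_force: [0.1, -2.5, 2.8]
grip_width: 0.0595
```

```bash
python3 - <<'E'
from h import *
o,_=st();print(o['moment'].round(2))
E
```

```text
t 42.05 pos [0.484  0.4082 0.0956] w 0.0595 F [ 0.1 -2.5  2.8] toolx yaw -17.43 q6 0.83 tilt 0.17
[-0.35 -0.18  0.99]
```

Call:
{"method": "carry_out", "body": {"deltas": [[0.9,0,0,0,0,0,5],[0.9,0,0,0,0,0,10],[0.9,0,0,0,0,0,15]]}}

```text
time: 42.35
position: [0.4853, 0.4096, 0.0957]
tool_rot: [0.96, -0.278, 0.003, -0.002]
ft_force: [4.6, 1.0, 1.1]
grip_width: 0.0592
```

```bash
python3 - <<'E'
from h import *
o,_=st();print(o['moment'].round(2))
E
```

```text
t 42.35 pos [0.4853 0.4096 0.0957] w 0.0592 F [4.6 1.  1.1] toolx yaw -32.33 q6 1.09 tilt 0.39
[-0.06 -0.52  0.91]
```

The moment jumped from 0.1 to 1.0 N m at about 105° of turn and then held there as the pads slipped, so the cap is at its stop. I'll release and retract.

Call:
{"method": "carry_out", "body": {"deltas": [[-1,0,0,0,0,0,0],[-1,0,0,0,0,0,0],[-1,0,0,0,0,0,0],[-1,0,0,0,0,0,0],[-1,0,0,-3,0,0,0],[-1,0,0,-6,0,0,0],[-1,0,0,-7,0,0,0],[-1,0,0,-7,0,0,0]]}}

```text
time: 43.15
position: [0.4843, 0.4093, 0.2749]
tool_rot: [0.96, -0.279, 0.002, -0.003]
ft_force: [-0.1, 1.2, -0.5]
grip_width: 0.087
```

Call:
{"method": "carry_out", "body": {"deltas": [[-1,0,0,0,0,0,0],[-1,0,0,0,0,0,0],[-1,0,0,0,0,0,0]]}}

```text
time: 43.45
position: [0.4814, 0.4073, 0.2675]
tool_rot: [0.96, -0.279, -0.002, 0.002]
ft_force: [-0.6, 0.2, -0.2]
grip_width: 0.0869
```

```bash
python3 - <<'E'
from h import *
st()
p,d,C=snap('scene','s23');print('bowl',bowlfit('scene',C,d,[.54,-.1]),matfit(C,d,p))
p,d,C=snap('top','t23');print('bowl',bowlfit('top',C,d,[.54,-.1]))
for t in('block0','comb','scoop','water','treats'):
    for s in spot_in('top',t):
        r,c=[int(round(v)) for v in s['pixel']]; print(t,round(s['score'],2),(r,c),C[r,c].round(3))
E
```

```text
t 43.45 pos [0.4814 0.4073 0.2675] w 0.0869 F [-0.6  0.2 -0.2] toolx yaw -32.37 q6 1.09 tilt 0.26
bowl ((array([ 0.536 , -0.0979]), 0.0025), 245) [ 0.5328 -0.1013  0.0723]
bowl ((array([ 0.5331, -0.1012]), 0.0019), 241)
block0 0.75 (277, 411) [ 0.404 -0.386  0.039]
block0 0.72 (264, 440) [ 0.44  -0.473  0.04 ]
block0 0.64 (244, 431) [ 0.499 -0.449  0.039]
comb 0.63 (224, 415) [ 0.561 -0.414  0.012]
scoop 0.65 (151, 256) [ 0.793  0.063 -0.003]
water 0.63 (178, 151) [0.685 0.351 0.12 ]
treats 0.59 (160, 398) [ 0.729 -0.339  0.126]
```

View pics/s23.png

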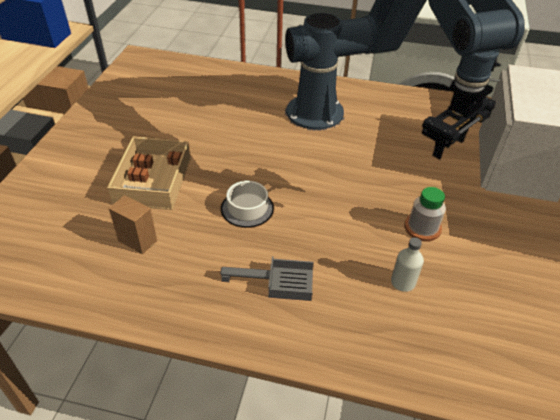

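View pics/t23.png

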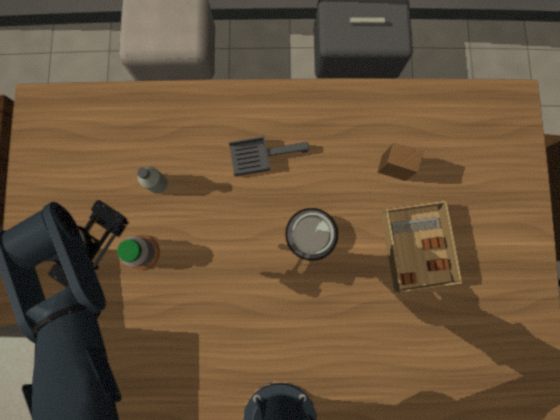

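Everything checks out. One block in the crate was knocked about 2 cm, but it is still well inside, at crate x of about -0.084.

```bash
python3 - <<'E'
from h import *
print(hand_in())
E
```

```text
the job is handed in; nothing more can be done
None
```

I cleared the three chew blocks and the comb into the crate. Then I dragged the bowl onto the mat without lifting it, screwed the cap shut, and handed the job in at about 44 s.

**Last checks:**
- **Blocks and comb:** all are inside the crate. One block was knocked about 2 cm along the crate after I placed it, but it is still well within the walls.
- **Bowl:** both cameras put its centre within about 5 mm of the mat's centre, and it looks flat.
- **Cap:** I cannot read its angle directly. The turning moment jumped from about 0.1 to 1.0 N m after roughly 105° of turn, and then the pads slipped. I took that as the stop.
- **Scoop, water bottle and treat box:** all are where they were at the start, to within a centimetre.
- **Gripper:** it is open and clear of everything.

**What went wrong:**
- The first grasp of a block failed because I lifted before the fingers had closed.
- One comb grasp and one cap grasp closed over the top, because the real fingertips end about 20 mm short of the reported tool position. I corrected both and repeated them.

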